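Blow off chilled sample tubes on the indexing carriage

ROBOT

A 6-joint arm with a two-finger parallel gripper is mounted at the origin on the work surface. World frame = base frame: x ahead of the robot, y to its left, z up, the work surface at z = 0. Lengths are in m, angles in degrees, forces in N, time in s.
With the tool pointing down it reaches from about 0.35 to 0.85 m from the base axis. Payload 8.1 kg.
Tool frame: the origin (TCP) lies midway between the tips of the shut fingers; the grasp point (between the pads) lies 19 mm behind it; z points along the fingers, y is the direction in which the jaws open and shut (so a half turn about z gives the same grasp; the last joint's range is limited). The gripper opens to 85 mm and grips with 20 to 120 N. Pads are 22 mm wide; open, the fingers measure 114 mm over their backs; the gripper's body (76 mm by 85 mm) begins 54 mm behind the grasp point. The pads swing forward as they close: fully open they stand 13 mm farther back than shut.
Start: joints at [-75.596, 7.471, 85.268, -0, 87.261, -4.893], TCP at [0.198, -0.566, 0.231] pointing down, gripper open.
Joint ranges: [-169.43, 169.43], [-51.17, 129.36], [1.28, 143.12], [-76.62, 256.62], [0, 156.53], [-152.29, 152.29]. Speed limits (degrees/s): [136.94, 136.94, 159.86, 180, 180, 180].

INTERFACE

Orientations are given as a 3x3 rotation matrix whose columns are the frame's x, y, z axes.
In Python, from station import r gives the robot as it stands.
- The arm moves only by the tool step_arm, never from a script. Its argument "steps" is a list of rows, each an object of numbers: "dx", "dy", "dz": the shift along the world's x, y, z in m; "wx", "wy", "wz": the turn, a rotation vector about the world's x, y, z in degrees. A call has 1 to 10 rows; each row shifts and turns the commanded pose from where the row before left it; what a row does not reach is not made up. A row lasts 1/12 s, in which the tool goes at most 41.7 mm and 7.16 degrees, less where a joint would pass 70% of its speed; a pose out of reach is approached as far as the arm can. A call is refused whole if a number of a shift passes 0.0417 or a number of a turn 7.16, either way. A call with a gripper value outside its range is refused whole. "fingers" is the finger opening in m, from 0 to 0.0854, set as the call begins (left out, the last holds). The fingers move at their own pace and stop on an object; the grip force is fixed at half the most. Time passes only in rows, so rows that do not move let the fingers close. It gives the time, the measured TCP pose, the force and the opening at its end, in the units of the state.
- r.get_state(): the state, without advancing time (a new reading comes with each control period).
- r.grab_frame(name): name is "side" or "top"; returns the picture (420x560x3 uint8, red, green, blue); there is no depth.
- r.calibration(name): a dict with "camera_matrix" (3x3 intrinsics, pixels), "world_to_cam" (4x4, takes a point from world to camera coordinates). Camera axes: x right, y down, z forward; pixel columns grow to the right and rows downward; lengths in m; the calibration is good to about 2 mm. A picture is of the moment at which its call begins. calibration takes no time and is no camera call.
- r.job_done(): hands the job in, once; it reports no verdict.
The state is a dict: "clock": time; "joints": joint angles; "qvel": joint speeds; "joint_torque": joint torques, N m; "tool_pos": TCP position; "ee_rot": TCP orientation; "wrist_force": force on the tool from outside, world axes, zero at the start; "wrist_torque": the same for the moment, N m; "width": finger opening in m.
Only numpy, scipy, OpenCV 4.12 (cv2) and the standard library are available. Lean on these libraries where they do the work, as an engineer would, in place of code of your own. Each camera call takes 0.05 s, during which the arm holds its last target. There are 200 camera calls.

TASK

Get the chilled purple-cap tubes blown dry for the analyser: first bring the carriage to its loading station (the end away from the air nozzle) and let the red plunger lock it there, then stand every tube from the mat on the tray, each on a printed ring so that they form one straight, even row. Pull the plunger, slide the carriage in front of the air nozzle and let the plunger lock it, then squeeze the air gun's trigger into its first stage and hold soft air for about a second, and squeeze on past the pressure point and hold full air for about two seconds. Let the trigger go, bring the carriage back to the loading station and lock it, with all tubes upright on their rings; never give full air unless the carriage is locked in front of the nozzle, and leave the foam rack, bottle and jar alone.

Things in the scene. Friction and masses are not known exactly. Their poses are not given: they have to be found in the camera images.
- station: Fixed blow-off station: aluminium base 540 mm long with two steel guide rods, a brass index strip with two holes, and a blue two-stage air gun mounted on its side at the robot's end. Origin on the bench under the middle of the rods; y along the rods, x across them away from the robot, turned -0.12 to 0.04 rad. A clear splash screen 150 mm high stands at x = 85 mm, y -240 to 0 mm.
- nozzle (a point): Middle of the slot of the grey air-blade nozzle, which blows towards the station's +x. The nozzle bar is 160 mm long along the station's y, 22 mm high (top 116 mm above the bench) and reaches 23 mm back from this point.
- carriage (a joint): Slide of the carriage in m, growing towards the station's -y. 0 = loading station; 0.200 = blow-off station, row in front of the nozzle; one index hole at each, end stops 4 mm beyond. Starts unlocked in between. Slides with about 2 N friction when the plunger is out; 2 mm play either way when locked.
- plunger (a joint): Lift in m of the spring index plunger, upright in the carriage's end plate. 0 = pin fully down in a hole, carriage locked; about 0.008 = pin resting on the strip between the holes, carriage free; 0.016 = upper stop. Spring 4 N down at 0, 9 N at the top. Lift it 9 mm or more to leave a hole; let go within about 2 mm of a hole it drops in by itself, elsewhere it rides on the strip.
- knob (a point): Middle of the red round plunger knob, 26 mm across; grip it from 9 mm below to 6 mm above this point (its top is 11 mm above). 100 mm above the bench when the plunger is down; the carriage's end plate lies 47 mm below it then, the plunger's 24 mm wide housing 33 mm below. One grasp from above can lift it and drag the carriage along.
- trigger (a joint): Squeeze of the air gun's red trigger in rad, 0 = let go. Up to 0.17 first stage (soft air), a light spring, about 1.5 to 4 N at the belly; at 0.17 to 0.19 the pressure point, where it meets the valve stem and the force jumps to about 10 N; beyond it second stage (full air), to about 16 N at the stop, 0.35. Soft air counts from 0.05, full air from 0.27. Springs back when let go.
- trigger_pad (a point): Centre of the trigger's round belly (18 mm across, 18 mm high), where a finger presses it, 105 mm above the bench. Squeezing swings it to the station's -x, towards the handle, about a hinge 45 mm to its +y. Its front is 9 mm ahead (+x) of this point. Over handle and trigger the gun measures 56 mm let go, 48 mm at the pressure point, 41 mm at the stop. Open below down to the bench.
- handle_back (a point): Point on the flat back (-x side) of the gun's fixed blue handle, level with the trigger's belly, 105 mm above the bench; the counter-face for a squeeze. The handle is 25 mm deep in x, 28 mm thick in z and runs along the station's y, 62 mm from this point to the barrel and 63 mm the other way (-y).
- place0 (a point): Centre of printed ring 0 of the five on the carriage's white tray, on the tray floor, 53 mm above the bench; 33 mm rings in one straight row along the station's y, 34 mm apart, place0 nearest the blow-off end, place4 nearest the knob (62 mm from it). The tray is 100 mm wide with a lip 10 mm high; z up.
- place1 (a point): Centre of printed ring 1 of the five on the carriage's white tray, on the tray floor, 53 mm above the bench; 33 mm rings in one straight row along the station's y, 34 mm apart, place0 nearest the blow-off end, place4 nearest the knob (62 mm from it). The tray is 100 mm wide with a lip 10 mm high; z up.
- place2 (a point): Centre of printed ring 2 of the five on the carriage's white tray, on the tray floor, 53 mm above the bench; 33 mm rings in one straight row along the station's y, 34 mm apart, place0 nearest the blow-off end, place4 nearest the knob (62 mm from it). The tray is 100 mm wide with a lip 10 mm high; z up.
- place3 (a point): Centre of printed ring 3 of the five on the carriage's white tray, on the tray floor, 53 mm above the bench; 33 mm rings in one straight row along the station's y, 34 mm apart, place0 nearest the blow-off end, place4 nearest the knob (62 mm from it). The tray is 100 mm wide with a lip 10 mm high; z up.
- place4 (a point): Centre of printed ring 4 of the five on the carriage's white tray, on the tray floor, 53 mm above the bench; 33 mm rings in one straight row along the station's y, 34 mm apart, place0 nearest the blow-off end, place4 nearest the knob (62 mm from it). The tray is 100 mm wide with a lip 10 mm high; z up.
- tube0: A purple-capped sample tube standing firmly (one piece) in a round grey weighted carrier, 60 g. Origin at the middle of the carrier's underside, z up the tube. Carrier 30 mm across and 24 mm high, tube 13 mm across, cap 17 mm across from 68 to 92 mm above the underside. Starts upright on the intake mat; not every one of the five is there each time.
- tube1: A purple-capped sample tube standing firmly (one piece) in a round grey weighted carrier, 60 g. Origin at the middle of the carrier's underside, z up the tube. Carrier 30 mm across and 24 mm high, tube 13 mm across, cap 17 mm across from 68 to 92 mm above the underside. Starts upright on the intake mat; not every one of the five is there each time.
- tube2: A purple-capped sample tube standing firmly (one piece) in a round grey weighted carrier, 60 g. Origin at the middle of the carrier's underside, z up the tube. Carrier 30 mm across and 24 mm high, tube 13 mm across, cap 17 mm across from 68 to 92 mm above the underside. Starts upright on the intake mat; not every one of the five is there each time.
- tube3: A purple-capped sample tube standing firmly (one piece) in a round grey weighted carrier, 60 g. Origin at the middle of the carrier's underside, z up the tube. Carrier 30 mm across and 24 mm high, tube 13 mm across, cap 17 mm across from 68 to 92 mm above the underside. Starts upright on the intake mat; not every one of the five is there each time.
- tube4: A purple-capped sample tube standing firmly (one piece) in a round grey weighted carrier, 60 g. Origin at the middle of the carrier's underside, z up the tube. Carrier 30 mm across and 24 mm high, tube 13 mm across, cap 17 mm across from 68 to 92 mm above the underside. Starts upright on the intake mat; not every one of the five is there each time.
- mat: The teal intake mat on which the chilled tubes stand at the start, 140 x 330 mm, paper-thin and fixed, level with the bench; origin at its centre.
- foam_rack: White foam rack full of purple-capped tubes, 130 x 150 mm, 90 mm high; a bystander to be left alone. Origin under its centre.
- wash_bottle: White wash bottle with a red cap, 64 mm across, 150 mm high; a bystander to be left alone. Origin under its centre.
- specimen_jar: Clear specimen jar with a yellow cap, 60 mm across, 70 mm high; a bystander to be left alone. Origin under its centre.
There are look-alikes about, which are no part of the job. What is shaped like the tube1 but green is not meant. Leave any yellow look-alike of the tube0 alone.

How it is judged:
By the outcome, as a careful person would: the job done as asked, in the order asked, and still so for the second after the job is handed in, with the robot touching nothing.
Of tube0, tube1, tube2, tube3, tube4 only 3 to 5 are there at a start; the rules pass over those that are not, and their reading is None.
At some moment in a run one of tube0, tube1, tube2, tube3, tube4 may be knocked a few centimetres aside while the robot is not near it.
It also fails if it takes over 210 s, if anything falls off the work surface, if the arm or the gripper's body presses on something with over 40 N, if the wrist force passes 120 N, or if a joint passes its speed limit or range.

## Working session

There is one attempt and no reset: what is moved stays moved. The work goes in short steps, Python scripts to look and compute and a tool call to move; the robot and the scene stay as the last step left them, time stands still between calls to the robot, and variables do not carry over. Pictures are saved under pics/ and viewed, about 12 in all and at most 16, crops included, and the job is handed in when it is done.

Besides the shell and the picture viewer there is one more tool, called after ">>>" as name(argument=value, ...) on one line, values as JSON. step_arm: Moves the arm, as the interface text tells. Its arguments: {"type":"object","properties":{"steps":{"type":"array"},"fingers":{"type":"number"}},"required":["steps"]}

```bash
ls; mkdir -p pics; python3 - <<'E'
from station import r
import cv2,numpy as np
np.set_printoptions(precision=4,suppress=True)
s=r.get_state();print({k:s[k] for k in('clock','tool_pos','ee_rot','wrist_force','width')})
for n in('top','side'):
    f=r.grab_frame(n);cv2.imwrite(f'pics/{n}0.png',f[:,:,::-1])
    c=r.calibration(n);print(n,c['camera_matrix'],c['world_to_cam'])
E
```

```text
pics
{'clock': 0.0, 'tool_pos': array([ 0.1982, -0.5657,  0.2302]), 'ee_rot': array([[ 0.9438,  0.3304, -0.0005],
       [ 0.3304, -0.9438,  0.0018],
       [ 0.0002, -0.0019, -1.    ]]), 'wrist_force': array([ 0.3157,  0.0854, -0.4582]), 'width': 0.08533660057840461}
top [[542.381    0.     281.8141]
 [  0.     542.381  210.3502]
 [  0.       0.       1.    ]] [[-0.0226 -0.9997 -0.0099  0.0267]
 [-0.9932  0.0235 -0.1137  0.4701]
 [ 0.1139  0.0072 -0.9935  1.4973]
 [ 0.      0.      0.      1.    ]]
side [[397.4787   0.     282.9425]
 [  0.     397.4787 200.2399]
 [  0.       0.       1.    ]] [[-0.9513 -0.3083 -0.004   0.4644]
 [-0.2011  0.6301 -0.75    0.1657]
 [ 0.2337 -0.7127 -0.6614  0.9731]
 [ 0.      0.      0.      1.    ]]
```

View pics/top0.png

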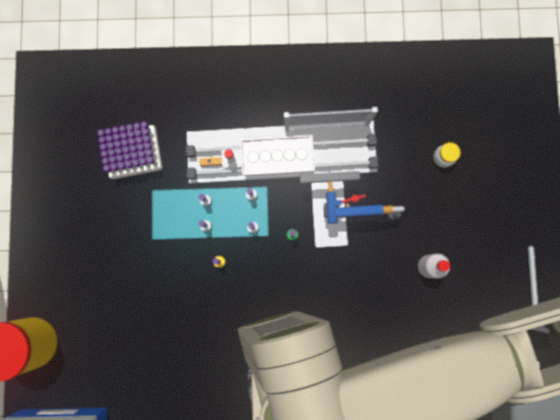

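View pics/side0.png

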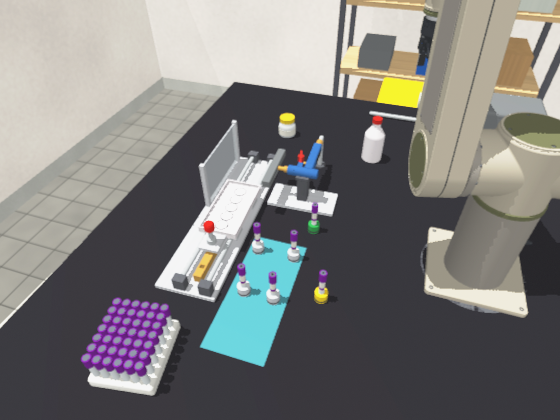

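```bash
python3 - <<'E'
import cv2
t=cv2.imread('pics/top0.png');cv2.imwrite('pics/c1.png',cv2.resize(t[95:245,180:410],None,fx=3.45,fy=3.45,interpolation=cv2.INTER_CUBIC))
t=cv2.imread('pics/side0.png');cv2.imwrite('pics/c2.png',cv2.resize(t[120:310,160:350],None,fx=3.1,fy=3.1,interpolation=cv2.INTER_CUBIC))
E
```

```text
(no output)
```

View pics/c1.png

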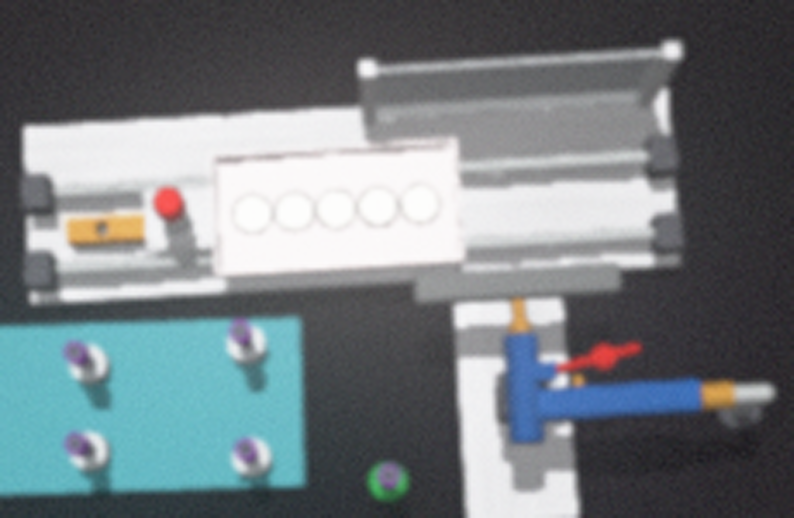

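View pics/c2.png

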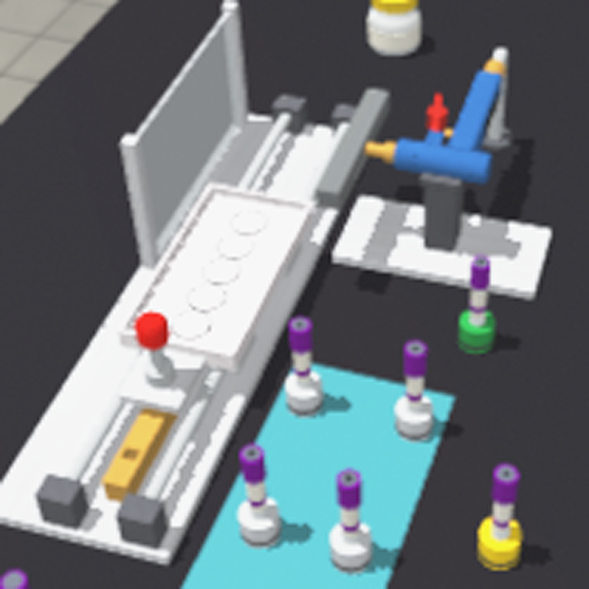

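```bash
cat > h.py <<'E'
from station import r
import cv2,numpy as np
np.set_printoptions(precision=4,suppress=True)
C={n:(np.array(r.calibration(n)['camera_matrix']),np.array(r.calibration(n)['world_to_cam'])) for n in('top','side')}
def w(n,u,v,z):
    K,T=C[n];d=T[:3,:3].T@np.linalg.solve(K,[u,v,1]);o=-T[:3,:3].T@T[:3,3];return o+d*(z-o[2])/d[2]
def pj(n,p):
    K,T=C[n];q=K@(T[:3,:3]@np.asarray(p)+T[:3,3]);return q[:2]/q[2]
def tri(a,b):
    P=[C[n][0]@C[n][1][:3] for n in('top','side')]
    X=cv2.triangulatePoints(P[0],P[1],np.array(a,float),np.array(b,float)).ravel();return X[:3]/X[3]
def snap(n,name,box=None,f=1):
    g=r.grab_frame(n)[:,:,::-1]
    if box: g=g[box[2]:box[3],box[0]:box[1]]
    cv2.imwrite(f'pics/{name}.png',cv2.resize(g,None,fx=f,fy=f,interpolation=cv2.INTER_CUBIC));return g
def st():
    s=r.get_state();print(s['clock'],s['tool_pos'],s['wrist_force'],round(s['width'],4));return s
E
python3 - <<'E'
from h import *
t=lambda u,v:(180+u/3.45,95+v/3.45)
s=lambda u,v:(160+u/3.1,120+v/3.1)
R=np.array([w('top',*t(*p),.053) for p in[(252,214),(294,211),(336,209),(379,206),(420,203)]])
print('rings\n',R);d=R[4]-R[0];print('pitch',np.linalg.norm(d)/4,'yaw',np.arctan2(d[0],-d[1]))
R=np.array([w('side',*s(*p),.053) for p in[(191,323),(207,297),(222,270),(236,245),(249,221)]]);print(R)
print('knob',tri(t(169,202),s(152,330)),w('top',*t(169,202),.112))
for a,b in[((240,331),(301,321)),((250,457),(415,346)),((76,354),(251,453)),((79,443),(348,478))]:print('cap',tri(t(*a),s(*b)),w('top',*t(*a),.092),w('side',*s(*b),.092))
print('trig',tri(t(604,356),s(437,115)),w('top',*t(604,356),.105),w('side',*s(437,115),.105))
print('handle',w('top',*t(540,418),.105),w('top',*t(540,386),.105),w('top',*t(705,408),.105),w('top',*t(705,378),.105))
print('nozzle',w('top',*t(416,284),.116),w('top',*t(619,270),.116),w('top',*t(414,301),.116),w('top',*t(621,288),.116))
print('hole',w('top',*t(102,229),.05),'barrel',w('top',*t(523,438),.13),w('top',*t(523,333),.13))
print('base', [w('top',*t(*p),.0)for p in((23,127),(30,304),(683,265))])
E
```

```text
rings
 [[ 0.6194  0.0926  0.053 ]
 [ 0.6211  0.0585  0.053 ]
 [ 0.6219  0.0245  0.053 ]
 [ 0.6235 -0.0104  0.053 ]
 [ 0.6252 -0.0437  0.053 ]]
pitch 0.03409347932046861 yaw 0.0418770892955106
[[ 0.6217  0.0956  0.053 ]
 [ 0.6218  0.0631  0.053 ]
 [ 0.6233  0.0281  0.053 ]
 [ 0.6246 -0.0058  0.053 ]
 [ 0.6263 -0.0398  0.053 ]]
knob [0.6205 0.1549 0.1018] [0.6178 0.1536 0.112 ]
cap [0.5189 0.1015 0.0916] [0.5179 0.1012 0.092 ] [0.5204 0.1021 0.092 ]
cap [0.4226 0.096  0.0874] [0.4188 0.095  0.092 ] [0.4279 0.1009 0.092 ]
cap [0.5055 0.2313 0.0869] [0.5028 0.23   0.092 ] [0.5073 0.2355 0.092 ]
cap [0.4349 0.2295 0.0844] [0.4328 0.228  0.092 ] [0.4355 0.2354 0.092 ]
trig [ 0.4905 -0.1811  0.1033] [ 0.4896 -0.181   0.105 ] [ 0.491  -0.1787  0.105 ]
handle [ 0.4426 -0.1299  0.105 ] [ 0.4675 -0.1307  0.105 ] [ 0.4474 -0.2572  0.105 ] [ 0.4707 -0.2582  0.105 ]
nozzle [ 0.5477 -0.0368  0.116 ] [ 0.5548 -0.1937  0.116 ] [ 0.5344 -0.0349  0.116 ] [ 0.5407 -0.1946  0.116 ]
hole [0.6107 0.2148 0.05  ] barrel [ 0.4252 -0.1142  0.13  ] [ 0.5054 -0.1168  0.13  ]
base [array([0.7105, 0.2879, 0.    ]), array([0.559 , 0.2825, 0.    ]), array([ 0.5787, -0.2633,  0.    ])]
```

>>> step_arm(steps=[{"dx": 0.02,"dy": 0.034,"wz": -3.4},{"dx": 0.02,"dy": 0.034,"wz": -3.4},{"dx": 0.02,"dy": 0.034,"wz": -3.4},{"dx": 0.02,"dy": 0.034,"wz": -3.4},{"dx": 0.02,"dy": 0.034,"wz": -3.4},{"dx": 0.02,"dy": 0.034},{"dx": 0.02,"dy": 0.034},{"dx": 0.02,"dy": 0.034},{"dx": 0.02,"dy": 0.034},{"dx": 0.02,"dy": 0.034}], fingers=0.055)

```text
$.steps[0]: bad value
```

>>> step_arm(steps=[{"dx": 0.02,"dy": 0.034},{"dx": 0.02,"dy": 0.034},{"dx": 0.02,"dy": 0.034},{"dx": 0.02,"dy": 0.034},{"dx": 0.02,"dy": 0.034},{"dx": 0.02,"dy": 0.034},{"dx": 0.02,"dy": 0.034},{"dx": 0.02,"dy": 0.034},{"dx": 0.02,"dy": 0.034},{"dx": 0.02,"dy": 0.034}])

```text
$.steps[0]: bad value
```

>>> step_arm(steps=[{"dx": 0.02,"dy": 0.034,"dz": 0},{"dz": 0},{"dz": 0}])

```text
$.steps[0]: bad value
```

```bash
python3 - <<'E'
from h import *
s=st();print(s['ee_rot'],s['joints'])
E
```

```text
0.1 [ 0.1982 -0.5658  0.2303] [-0.4741 -0.0365 -0.694 ] 0.0857
[[ 0.9438  0.3305 -0.0005]
 [ 0.3305 -0.9438  0.0017]
 [ 0.0001 -0.0018 -1.    ]] [-75.5945   7.5121  85.3246  -0.0004  87.2655  -4.8918]
```

>>> step_arm(steps=[{"dx": 0.02,"dy": 0.034,"dz": 0,"wx": 0,"wy": 0,"wz": -3.4},{"dx": 0.02,"dy": 0.034,"dz": 0,"wx": 0,"wy": 0,"wz": -3.4},{"dx": 0.02,"dy": 0.034,"dz": 0,"wx": 0,"wy": 0,"wz": -3.4},{"dx": 0.02,"dy": 0.034,"dz": 0,"wx": 0,"wy": 0,"wz": -3.4},{"dx": 0.02,"dy": 0.034,"dz": 0,"wx": 0,"wy": 0,"wz": -3.4},{"dx": 0.02,"dy": 0.034,"dz": 0,"wx": 0,"wy": 0,"wz": 0},{"dx": 0.02,"dy": 0.034,"dz": 0,"wx": 0,"wy": 0,"wz": 0}], fingers=0.055)

```text
clock: 0.68
tool_pos: [0.3386, -0.3264, 0.2309]
ee_rot: [[0.999, 0.039, -0.0], [0.039, -0.999, 0.0], [-0.0, -0.0, -1.0]]
wrist_force: [0.5, -0.4, 0.1]
width: 0.0552
```

>>> step_arm(steps=[{"dx": 0.02,"dy": 0.034,"dz": 0,"wx": 0,"wy": 0,"wz": 0},{"dx": 0.02,"dy": 0.034,"dz": 0,"wx": 0,"wy": 0,"wz": 0},{"dx": 0.02,"dy": 0.034,"dz": 0,"wx": 0,"wy": 0,"wz": 0},{"dx": 0.02,"dy": 0.034,"dz": 0,"wx": 0,"wy": 0,"wz": 0},{"dx": 0.02,"dy": 0.034,"dz": 0,"wx": 0,"wy": 0,"wz": 0},{"dx": 0.02,"dy": 0.034,"dz": 0,"wx": 0,"wy": 0,"wz": 0},{"dx": 0.02,"dy": 0.034,"dz": 0,"wx": 0,"wy": 0,"wz": 0},{"dx": 0.02,"dy": 0.034,"dz": 0,"wx": 0,"wy": 0,"wz": 0},{"dx": 0.02,"dy": 0.034,"dz": 0,"wx": 0,"wy": 0,"wz": 0},{"dx": 0.02,"dy": 0.034,"dz": 0,"wx": 0,"wy": 0,"wz": 0}])

```text
clock: 1.52
tool_pos: [0.5387, 0.0138, 0.2309]
ee_rot: [[0.999, 0.04, -0.0], [0.04, -0.999, -0.0], [-0.0, 0.0, -1.0]]
wrist_force: [0.3, -0.2, 1.1]
width: 0.0549
```

>>> step_arm(steps=[{"dx": 0.02,"dy": 0.034,"dz": 0,"wx": 0,"wy": 0,"wz": 0},{"dx": 0.02,"dy": 0.034,"dz": 0,"wx": 0,"wy": 0,"wz": 0},{"dx": 0.02,"dy": 0.034,"dz": 0,"wx": 0,"wy": 0,"wz": 0},{"dx": 0.018,"dy": 0.034,"dz": 0,"wx": 0,"wy": 0,"wz": 0},{"dx": 0.0,"dy": 0.0,"dz": -0.03,"wx": 0,"wy": 0,"wz": 0},{"dx": 0.0,"dy": 0.0,"dz": -0.03,"wx": 0,"wy": 0,"wz": 0},{"dx": 0.0,"dy": 0.0,"dz": 0,"wx": 0,"wy": 0,"wz": 0}])

```text
clock: 2.1
tool_pos: [0.6122, 0.148, 0.1632]
ee_rot: [[0.999, 0.042, -0.012], [0.042, -0.999, -0.002], [-0.012, 0.001, -1.0]]
wrist_force: [-1.4, -0.0, -3.0]
width: 0.0551
```

```bash
python3 - <<'E'
from h import *
s=st();snap('side','s1',(150,350,110,310),3)
E
```

```text
2.1 [0.6122 0.148  0.1632] [-1.3951 -0.0005 -2.9674] 0.0551
```

View pics/s1.png

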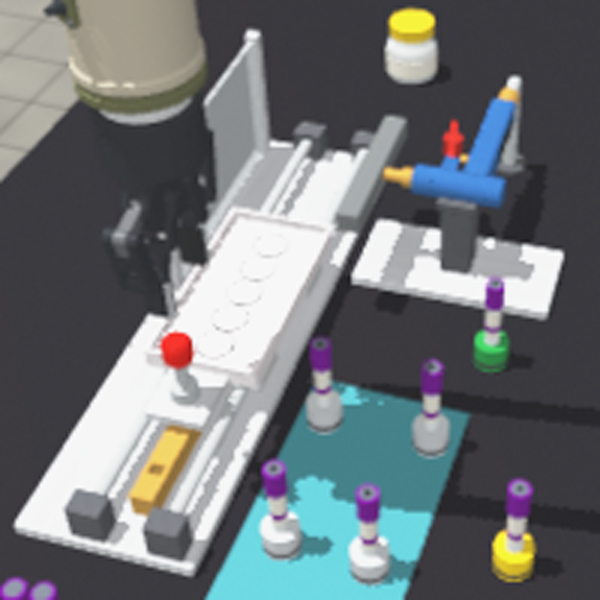

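>>> step_arm(steps=[{"dx": 0.0,"dy": 0.0,"dz": 0,"wx": 0,"wy": 0,"wz": 0},{"dx": 0.0,"dy": 0.0,"dz": 0,"wx": 0,"wy": 0,"wz": 0}])

```text
clock: 2.32
tool_pos: [0.6172, 0.1474, 0.1736]
ee_rot: [[0.999, 0.039, 0.003], [0.039, -0.999, 0.0], [0.003, -0.0, -1.0]]
wrist_force: [-0.7, -0.4, 0.6]
width: 0.0552
```

```bash
python3 - <<'E'
from h import *
s=st();p=lambda *q:print((pj('side',q)-[150,110])*3)
p(*s['tool_pos']);p(.6122,.148,.1632);p(.618,.155,.108)
g=r.grab_frame('top')
E
```

```text
2.3167 [0.6172 0.1474 0.1736] [-0.6695 -0.4333  0.6265] 0.0552
[174.4701 276.4196]
[181.907  288.4997]
[180.0254 344.7751]
```

>>> step_arm(steps=[{"dx": 0.001,"dy": 0.004,"dz": -0.03,"wx": 0,"wy": 0,"wz": 0},{"dx": 0.001,"dy": 0.0045,"dz": -0.03,"wx": 0,"wy": 0,"wz": 0},{"dx": 0.0,"dy": 0.0,"dz": -0.0135,"wx": 0,"wy": 0,"wz": 0},{"dx": 0.0,"dy": 0.0,"dz": -0.0125,"wx": 0,"wy": 0,"wz": 0},{"dx": 0.0,"dy": 0.0,"dz": 0,"wx": 0,"wy": 0,"wz": 0}])

```text
clock: 2.78
tool_pos: [0.617, 0.1556, 0.0833]
ee_rot: [[0.999, 0.04, -0.003], [0.04, -0.999, -0.001], [-0.003, 0.001, -1.0]]
wrist_force: [-1.3, -0.7, -0.6]
width: 0.0551
```

>>> step_arm(steps=[{"dx": 0.0,"dy": 0.0,"dz": 0,"wx": 0,"wy": 0,"wz": 0},{"dx": 0.0,"dy": 0.0,"dz": 0,"wx": 0,"wy": 0,"wz": 0},{"dx": 0.0,"dy": 0.0,"dz": 0,"wx": 0,"wy": 0,"wz": 0},{"dx": 0.0,"dy": 0.0,"dz": 0,"wx": 0,"wy": 0,"wz": 0},{"dx": 0.0,"dy": 0.0,"dz": 0,"wx": 0,"wy": 0,"wz": 0}], fingers=0.0)

```text
clock: 3.2
tool_pos: [0.6197, 0.1566, 0.0877]
ee_rot: [[0.999, 0.04, 0.003], [0.04, -0.999, 0.001], [0.003, -0.001, -1.0]]
wrist_force: [-1.8, 0.4, 6.5]
width: 0.0238
```

>>> step_arm(steps=[{"dx": 0.0,"dy": 0.0,"dz": 0.003,"wx": 0,"wy": 0,"wz": 0},{"dx": 0.0,"dy": 0.0,"dz": 0.0,"wx": 0,"wy": 0,"wz": 0},{"dx": 0.0,"dy": 0.005,"dz": 0,"wx": 0,"wy": 0,"wz": 0},{"dx": -0.0005,"dy": 0.01,"dz": 0,"wx": 0,"wy": 0,"wz": 0},{"dx": -0.0005,"dy": 0.01,"dz": 0,"wx": 0,"wy": 0,"wz": 0},{"dx": -0.0005,"dy": 0.01,"dz": 0,"wx": 0,"wy": 0,"wz": 0},{"dx": -0.0005,"dy": 0.01,"dz": 0,"wx": 0,"wy": 0,"wz": 0},{"dx": -0.0005,"dy": 0.008,"dz": 0,"wx": 0,"wy": 0,"wz": 0},{"dx": 0.0,"dy": 0.0,"dz": 0,"wx": 0,"wy": 0,"wz": 0},{"dx": 0.0,"dy": 0.0,"dz": 0,"wx": 0,"wy": 0,"wz": 0}])

```text
clock: 4.03
tool_pos: [0.6174, 0.21, 0.0887]
ee_rot: [[0.999, 0.041, 0.004], [0.041, -0.999, 0.001], [0.004, -0.001, -1.0]]
wrist_force: [8.8, 1.4, -7.1]
width: 0.0239
```

```bash
python3 - <<'E'
from h import *
s=st();snap('side','s2',(150,350,130,330),3)
E
```

```text
4.0333 [0.6174 0.21   0.0887] [ 8.8295  1.4166 -7.1322] 0.0239
```

View pics/s2.png

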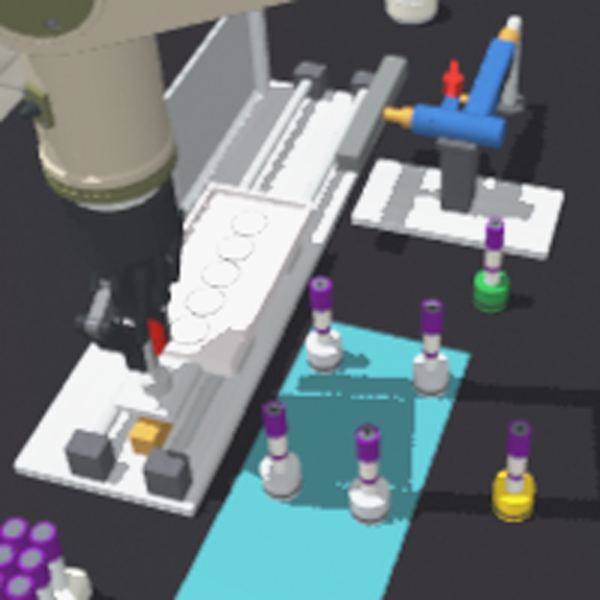

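>>> step_arm(steps=[{"dx": 0.0,"dy": 0.002,"dz": 0,"wx": 0,"wy": 0,"wz": 0},{"dx": 0.0,"dy": 0.002,"dz": 0,"wx": 0,"wy": 0,"wz": 0},{"dx": 0.0,"dy": 0.0,"dz": 0,"wx": 0,"wy": 0,"wz": 0}])

```text
clock: 4.33
tool_pos: [0.6173, 0.213, 0.0885]
ee_rot: [[0.999, 0.04, 0.003], [0.04, -0.999, -0.0], [0.003, 0.0, -1.0]]
wrist_force: [8.5, -0.4, -7.0]
width: 0.0236
```

>>> step_arm(steps=[{"dx": 0.0,"dy": 0.002,"dz": 0,"wx": 0,"wy": 0,"wz": 0},{"dx": 0.0,"dy": 0.0,"dz": 0,"wx": 0,"wy": 0,"wz": 0},{"dx": 0.0,"dy": 0.0,"dz": 0,"wx": 0,"wy": 0,"wz": 0}])

```text
clock: 4.58
tool_pos: [0.6173, 0.2148, 0.0885]
ee_rot: [[0.999, 0.04, 0.003], [0.04, -0.999, -0.0], [0.003, 0.0, -1.0]]
wrist_force: [8.4, -0.1, -6.6]
width: 0.0237
```

>>> step_arm(steps=[{"dx": 0.0,"dy": 0.002,"dz": 0,"wx": 0,"wy": 0,"wz": 0},{"dx": 0.0,"dy": 0.0,"dz": 0,"wx": 0,"wy": 0,"wz": 0},{"dx": 0.0,"dy": 0.0,"dz": 0,"wx": 0,"wy": 0,"wz": 0}])

```text
clock: 4.83
tool_pos: [0.6172, 0.2168, 0.0884]
ee_rot: [[0.999, 0.04, 0.003], [0.04, -0.999, -0.0], [0.003, 0.0, -1.0]]
wrist_force: [8.3, -0.7, -7.1]
width: 0.0238
```

>>> step_arm(steps=[{"dx": 0.0,"dy": 0.002,"dz": 0,"wx": 0,"wy": 0,"wz": 0},{"dx": 0.0,"dy": 0.0,"dz": 0,"wx": 0,"wy": 0,"wz": 0},{"dx": 0.0,"dy": 0.0,"dz": 0,"wx": 0,"wy": 0,"wz": 0}])

```text
clock: 5.08
tool_pos: [0.6171, 0.2188, 0.0883]
ee_rot: [[0.999, 0.04, 0.003], [0.04, -0.999, -0.0], [0.003, 0.0, -1.0]]
wrist_force: [7.8, -0.1, -6.4]
width: 0.0238
```

>>> step_arm(steps=[{"dx": 0.0,"dy": 0.001,"dz": 0,"wx": 0,"wy": 0,"wz": 0},{"dx": 0.0,"dy": 0.0,"dz": 0,"wx": 0,"wy": 0,"wz": 0},{"dx": 0.0,"dy": 0.0,"dz": 0,"wx": 0,"wy": 0,"wz": 0}])

```text
clock: 5.33
tool_pos: [0.6171, 0.2197, 0.0883]
ee_rot: [[0.999, 0.04, 0.003], [0.04, -0.999, -0.0], [0.003, 0.0, -1.0]]
wrist_force: [7.3, -0.9, -6.4]
width: 0.0241
```

>>> step_arm(steps=[{"dx": 0.0,"dy": 0.001,"dz": 0,"wx": 0,"wy": 0,"wz": 0},{"dx": 0.0,"dy": 0.0,"dz": 0,"wx": 0,"wy": 0,"wz": 0},{"dx": 0.0,"dy": 0.0,"dz": 0,"wx": 0,"wy": 0,"wz": 0}])

```text
clock: 5.58
tool_pos: [0.6171, 0.2207, 0.0883]
ee_rot: [[0.999, 0.04, 0.003], [0.04, -0.999, -0.0], [0.003, 0.0, -1.0]]
wrist_force: [8.0, -1.7, -8.0]
width: 0.024
```

>>> step_arm(steps=[{"dx": 0.0,"dy": 0.001,"dz": 0,"wx": 0,"wy": 0,"wz": 0},{"dx": 0.0,"dy": 0.001,"dz": 0,"wx": 0,"wy": 0,"wz": 0},{"dx": 0.0,"dy": 0.0,"dz": 0,"wx": 0,"wy": 0,"wz": 0}])

```text
clock: 5.83
tool_pos: [0.617, 0.2221, 0.0882]
ee_rot: [[0.999, 0.039, 0.002], [0.039, -0.999, -0.001], [0.002, 0.001, -1.0]]
wrist_force: [7.3, -3.5, -6.8]
width: 0.0239
```

>>> step_arm(steps=[{"dx": 0.0,"dy": 0.001,"dz": 0,"wx": 0,"wy": 0,"wz": 0},{"dx": 0.0,"dy": 0.001,"dz": 0,"wx": 0,"wy": 0,"wz": 0},{"dx": 0.0,"dy": 0.0,"dz": 0,"wx": 0,"wy": 0,"wz": 0}])

```text
clock: 6.08
tool_pos: [0.617, 0.2224, 0.088]
ee_rot: [[0.999, 0.039, 0.002], [0.039, -0.999, -0.004], [0.001, 0.004, -1.0]]
wrist_force: [7.0, -10.8, -5.1]
width: 0.0243
```

```bash
python3 - <<'E'
from h import *
s=st();snap('side','s3',(170,280,170,330),3.5)
E
```

```text
6.0833 [0.617  0.2224 0.088 ] [  7.015  -10.7997  -5.0794] 0.0243
```

View pics/s3.png

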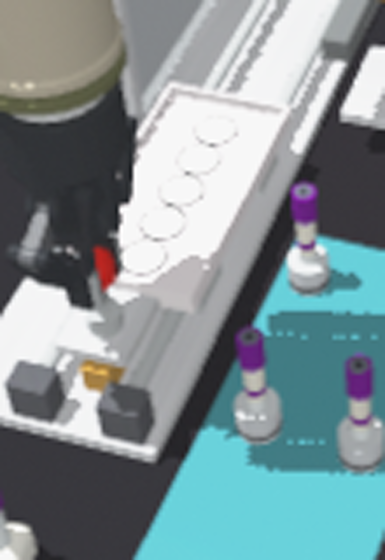

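>>> step_arm(steps=[{"dx": 0.0,"dy": -0.003,"dz": 0,"wx": 0,"wy": 0,"wz": 0},{"dx": 0.0,"dy": -0.003,"dz": 0,"wx": 0,"wy": 0,"wz": 0},{"dx": 0.0,"dy": 0.0,"dz": 0,"wx": 0,"wy": 0,"wz": 0},{"dx": 0.0,"dy": 0.0,"dz": 0,"wx": 0,"wy": 0,"wz": 0}])

```text
clock: 6.47
tool_pos: [0.6171, 0.2187, 0.0884]
ee_rot: [[0.999, 0.04, 0.003], [0.04, -0.999, -0.0], [0.003, 0.0, -1.0]]
wrist_force: [7.8, -1.5, -7.2]
width: 0.0241
```

>>> step_arm(steps=[{"dx": 0.0,"dy": 0.0,"dz": -0.003,"wx": 0,"wy": 0,"wz": 0},{"dx": 0.0,"dy": 0.0,"dz": -0.003,"wx": 0,"wy": 0,"wz": 0},{"dx": 0.0,"dy": 0.0,"dz": 0,"wx": 0,"wy": 0,"wz": 0}])

```text
clock: 6.72
tool_pos: [0.6171, 0.2187, 0.0821]
ee_rot: [[0.999, 0.04, 0.003], [0.04, -0.999, -0.0], [0.003, 0.0, -1.0]]
wrist_force: [7.6, -0.9, -5.7]
width: 0.0241
```

>>> step_arm(steps=[{"dx": 0.0,"dy": 0.0,"dz": -0.003,"wx": 0,"wy": 0,"wz": 0},{"dx": 0.0,"dy": 0.0,"dz": 0,"wx": 0,"wy": 0,"wz": 0}])

```text
clock: 6.88
tool_pos: [0.6173, 0.2189, 0.0806]
ee_rot: [[0.999, 0.04, 0.003], [0.04, -0.999, 0.0], [0.003, 0.0, -1.0]]
wrist_force: [4.9, -1.0, 1.2]
width: 0.0238
```

>>> step_arm(steps=[{"dx": 0.0,"dy": 0.0,"dz": 0,"wx": 0,"wy": 0,"wz": 0},{"dx": 0.0,"dy": 0.0,"dz": 0,"wx": 0,"wy": 0,"wz": 0},{"dx": 0.0,"dy": 0.0,"dz": 0,"wx": 0,"wy": 0,"wz": 0}], fingers=0.055)

```text
clock: 7.13
tool_pos: [0.6154, 0.2193, 0.0792]
ee_rot: [[0.999, 0.04, -0.001], [0.04, -0.999, 0.0], [-0.001, -0.0, -1.0]]
wrist_force: [-0.5, 0.7, -0.2]
width: 0.055
```

>>> step_arm(steps=[{"dx": 0.0,"dy": 0.0,"dz": 0.03,"wx": 0,"wy": 0,"wz": 0},{"dx": 0.0,"dy": 0.0,"dz": 0.04,"wx": 0,"wy": 0,"wz": 0},{"dx": -0.02,"dy": 0.0,"dz": 0.035,"wx": 0,"wy": 0,"wz": 7},{"dx": -0.03,"dy": 0.0,"dz": 0.01,"wx": 0,"wy": 0,"wz": 7},{"dx": -0.03,"dy": 0.0,"dz": 0.0,"wx": 0,"wy": 0,"wz": 7},{"dx": -0.02,"dy": 0.01,"dz": 0.0,"wx": 0,"wy": 0,"wz": 7},{"dx": 0.0,"dy": 0.0,"dz": 0.0,"wx": 0,"wy": 0,"wz": 7},{"dx": 0.0,"dy": 0.0,"dz": 0.0,"wx": 0,"wy": 0,"wz": 7},{"dx": 0.0,"dy": 0.0,"dz": 0.0,"wx": 0,"wy": 0,"wz": 7}])

```text
clock: 7.88
tool_pos: [0.5151, 0.2296, 0.1945]
ee_rot: [[0.62, 0.785, -0.0], [0.785, -0.62, 0.0], [0.0, -0.0, -1.0]]
wrist_force: [-0.2, 0.5, 0.3]
width: 0.0548
```

>>> step_arm(steps=[{"dx": 0.0,"dy": 0.02,"dz": 0.0,"wx": 0,"wy": 0,"wz": 6.8},{"dx": 0.0,"dy": 0.03,"dz": 0.0,"wx": 0,"wy": 0,"wz": 6.8},{"dx": 0.0,"dy": 0.03,"dz": 0.0,"wx": 0,"wy": 0,"wz": 6.8},{"dx": 0.0,"dy": 0.03,"dz": 0.0,"wx": 0,"wy": 0,"wz": 6.8},{"dx": 0.0,"dy": 0.0,"dz": 0.0,"wx": 0,"wy": 0,"wz": 6.7},{"dx": 0.0,"dy": 0.0,"dz": 0.0,"wx": 0,"wy": 0,"wz": 6.7},{"dx": 0.0,"dy": 0.0,"dz": 0.0,"wx": 0,"wy": 0,"wz": 0}])

```text
clock: 8.47
tool_pos: [0.5152, 0.3399, 0.1939]
ee_rot: [[-0.04, 0.999, -0.001], [0.999, 0.04, -0.0], [-0.0, -0.001, -1.0]]
wrist_force: [-0.4, -0.2, 0.4]
width: 0.055
```

```bash
cat >> h.py <<'E'
def caps(n,g,box):
    hsv=cv2.cvtColor(g,cv2.COLOR_RGB2HSV);m=cv2.inRange(hsv,(128,70,35),(160,255,255))
    k,l,s,c=cv2.connectedComponentsWithStats(m)
    return [(c[i],s[i,4],s[i,:4]) for i in range(1,k) if s[i,4]>12 and box[0]<c[i][0]<box[1] and box[2]<c[i][1]<box[3]]
E
python3 - <<'E'
from h import *
s=st();print(s['joints'])
T=r.grab_frame('top');S=r.grab_frame('side')
cv2.imwrite('pics/t4.png',cv2.resize(T[100:240,150:350,::-1],None,fx=4,fy=4,interpolation=cv2.INTER_CUBIC))
ct=caps('top',T,(165,330,150,300));cs=caps('side',S,(200,350,200,310))
for c,a,b in ct:print('top',c,a,w('top',*c,.085))
for c,a,b in cs:print('side',c,a,w('side',*c,.08))
for c,a,b in ct:
  for d,e,f in cs:
    X=tri(c,d)
    if np.linalg.norm(pj('top',X)-c)+np.linalg.norm(pj('side',X)-d)<5 and .05<X[2]<.11:print(X,np.linalg.norm(pj('top',X)-c))
E
```

```text
8.4667 [0.5152 0.3399 0.1939] [-0.3565 -0.2357  0.3773] 0.055
[28.6548 11.2465 84.9946  0.007  83.8104 26.3529]
side [314.5    208.4348] 46 [ 0.4046 -0.0053  0.08  ]
side [256.4353 227.6118] 85 [0.5218 0.1045 0.08  ]
side [293.5172 235.3218] 87 [0.4284 0.1017 0.08  ]
side [240.5949 269.1519] 79 [0.5095 0.2347 0.08  ]
side [322.44 275.98] 100 [0.3341 0.1981 0.08  ]
side [272.     278.2969] 64 [0.4357 0.2371 0.08  ]
```

View pics/t4.png

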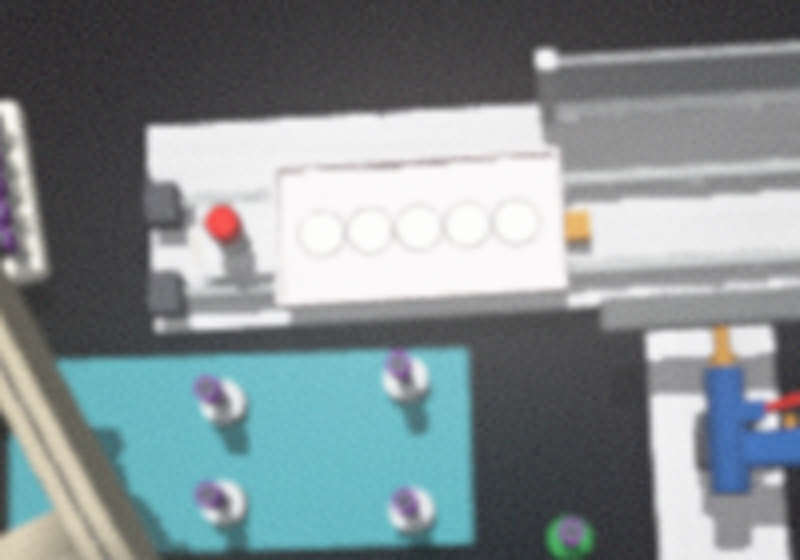

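```bash
python3 - <<'E'
from h import *
t=lambda u,v:(150+u/4,100+v/4)
for p in[(321,233),(370,230),(418,227),(467,224),(516,221)]:print('ring',w('top',*t(*p),.053))
print('knob',w('top',*t(222,223),.104))
for a,b in[((208,389),(221,403)),((400,362),(406,379)),((211,496),(220,503)),((408,503),(411,511))]:print('tube',w('top',*t(*a),.090),w('top',*t(*b),.02))
S=r.grab_frame('side');print(S.shape)
# side rings: bright ring edges unclear; print side px of predicted rings
for p in[(321,233),(516,221)]:print(pj('side',w('top',*t(*p),.053)))
cv2.imwrite('pics/s4.png',cv2.resize(S[200:310,190:300,::-1],None,fx=5.4,fy=5.4,interpolation=cv2.INTER_CUBIC))
E
```

```text
ring [0.6175 0.1564 0.053 ]
ring [0.6188 0.1221 0.053 ]
ring [0.6201 0.0885 0.053 ]
ring [0.6214 0.0542 0.053 ]
ring [0.6227 0.02   0.053 ]
knob [0.6151 0.218  0.104 ]
tube [0.5041 0.2303 0.09  ] [0.5039 0.2321 0.02  ]
tube [0.5194 0.1002 0.09  ] [0.5179 0.1007 0.02  ]
tube [0.4314 0.2287 0.09  ] [0.4328 0.2332 0.02  ]
tube [0.4236 0.0963 0.09  ] [0.424  0.0987 0.02  ]
(420, 560, 3)
[212.7502 241.3126]
[233.0158 205.1933]
```

View pics/s4.png

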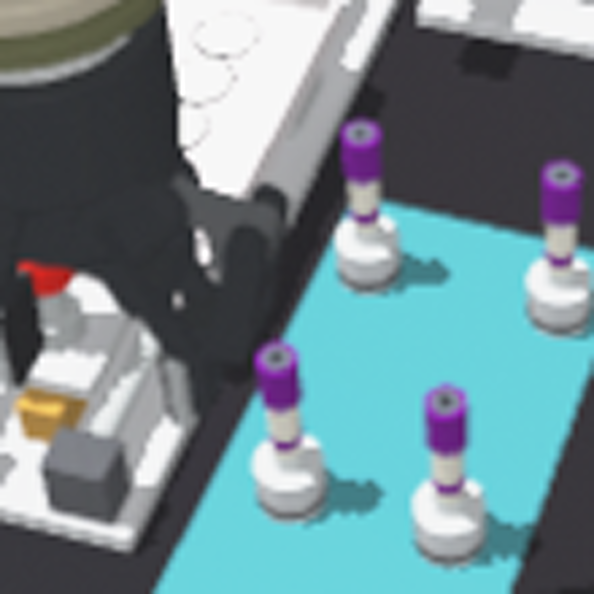

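>>> step_arm(steps=[{"dx": -0.004,"dy": -0.036,"dz": 0.0,"wx": 0,"wy": 0,"wz": 0},{"dx": -0.004,"dy": -0.037,"dz": 0.0,"wx": 0,"wy": 0,"wz": 0},{"dx": -0.003,"dy": -0.036,"dz": 0.0,"wx": 0,"wy": 0,"wz": 0},{"dx": 0.0,"dy": 0.0,"dz": -0.03,"wx": 0,"wy": 0,"wz": 0},{"dx": 0.0,"dy": 0.0,"dz": -0.02,"wx": 0,"wy": 0,"wz": 0},{"dx": 0.0,"dy": 0.0,"dz": 0.0,"wx": 0,"wy": 0,"wz": 0},{"dx": 0.0,"dy": 0.0,"dz": 0.0,"wx": 0,"wy": 0,"wz": 0}], fingers=0.04)

```text
clock: 9.2
tool_pos: [0.5038, 0.2295, 0.1435]
ee_rot: [[-0.03, 1.0, -0.003], [1.0, 0.03, -0.001], [-0.001, -0.003, -1.0]]
wrist_force: [-0.1, 0.7, -0.0]
width: 0.0398
```

```bash
python3 - <<'E'
from h import *
s=st();S=r.grab_frame('side')
for c,a,b in caps('side',S,(180,350,150,330)):print('side',c,a,w('side',*c,.08))
T=r.grab_frame('top');h=cv2.cvtColor(T,cv2.COLOR_RGB2HSV)
for u,v in((150+211/4,100+496/4),(150+400/4,100+362/4),(150+408/4,100+503/4)):print(h[int(v)-2:int(v)+3,int(u)-2:int(u)+3].reshape(-1,3)[::3].tolist())
E
```

```text
9.2 [0.5038 0.2295 0.1435] [-0.0928  0.6561 -0.0396] 0.0398
side [314.5    208.4348] 46 [ 0.4046 -0.0053  0.08  ]
side [257.1842 228.8158] 38 [0.5186 0.1078 0.08  ]
side [293.5172 235.3218] 87 [0.4284 0.1017 0.08  ]
side [240.6027 269.6164] 73 [0.5089 0.2359 0.08  ]
side [322.4479 276.25  ] 96 [0.334  0.1988 0.08  ]
side [272.3448 278.6897] 58 [0.4347 0.2379 0.08  ]
[[111, 59, 113], [131, 41, 99], [123, 27, 85], [137, 66, 96], [117, 32, 87], [109, 65, 129], [135, 68, 98], [114, 49, 124], [138, 45, 101]]
[[130, 66, 171], [121, 57, 176], [129, 45, 159], [111, 51, 204], [129, 34, 152], [124, 35, 154], [137, 62, 165], [135, 51, 156], [135, 39, 169]]
[[126, 60, 161], [132, 43, 200], [126, 40, 133], [132, 27, 216], [133, 57, 147], [134, 57, 148], [136, 78, 157], [137, 78, 150], [129, 26, 158]]
```

>>> step_arm(steps=[{"dx": 0.0,"dy": 0.002,"dz": -0.03,"wx": 0,"wy": 0,"wz": 0},{"dx": 0.0,"dy": 0.0,"dz": -0.03,"wx": 0,"wy": 0,"wz": 0},{"dx": 0.0,"dy": 0.0,"dz": -0.015,"wx": 0,"wy": 0,"wz": 0},{"dx": 0.0,"dy": 0.0,"dz": -0.007,"wx": 0,"wy": 0,"wz": 0},{"dx": 0.0,"dy": 0.0,"dz": 0.0,"wx": 0,"wy": 0,"wz": 0},{"dx": 0.0,"dy": 0.0,"dz": 0.0,"wx": 0,"wy": 0,"wz": 0}])

```text
clock: 9.8
tool_pos: [0.5058, 0.2328, 0.0639]
ee_rot: [[-0.033, 0.999, 0.002], [0.999, 0.033, 0.001], [0.001, 0.002, -1.0]]
wrist_force: [-0.3, 0.3, 0.2]
width: 0.0401
```

>>> step_arm(steps=[{"dx": 0.0,"dy": 0.0,"dz": 0.0,"wx": 0,"wy": 0,"wz": 0},{"dx": 0.0,"dy": 0.0,"dz": 0.0,"wx": 0,"wy": 0,"wz": 0},{"dx": 0.0,"dy": 0.0,"dz": 0.0,"wx": 0,"wy": 0,"wz": 0},{"dx": 0.0,"dy": 0.0,"dz": 0.0,"wx": 0,"wy": 0,"wz": 0}], fingers=0.0)

```text
clock: 10.13
tool_pos: [0.5065, 0.2328, 0.0646]
ee_rot: [[-0.033, 0.999, 0.004], [0.999, 0.033, 0.001], [0.001, 0.004, -1.0]]
wrist_force: [0.1, 0.3, 6.6]
width: 0.0156
```

>>> step_arm(steps=[{"dx": 0.0,"dy": 0.0,"dz": 0.01,"wx": 0,"wy": 0,"wz": 0},{"dx": 0.0,"dy": 0.0,"dz": 0.03,"wx": 0,"wy": 0,"wz": 0},{"dx": 0.0,"dy": 0.0,"dz": 0.04,"wx": 0,"wy": 0,"wz": 0},{"dx": 0.0,"dy": 0.0,"dz": 0.04,"wx": 0,"wy": 0,"wz": 0},{"dx": 0.0,"dy": 0.0,"dz": 0.04,"wx": 0,"wy": 0,"wz": 0},{"dx": 0.0,"dy": 0.0,"dz": 0.0,"wx": 0,"wy": 0,"wz": 0},{"dx": 0.0,"dy": 0.0,"dz": 0.0,"wx": 0,"wy": 0,"wz": 0}])

```text
clock: 10.72
tool_pos: [0.5068, 0.2329, 0.2271]
ee_rot: [[-0.033, 0.999, 0.007], [0.999, 0.033, 0.003], [0.002, 0.007, -1.0]]
wrist_force: [-0.8, -0.1, -1.1]
width: 0.015
```

>>> step_arm(steps=[{"dx": 0.016,"dy": -0.03,"dz": 0.0,"wx": 0,"wy": 0,"wz": 0},{"dx": 0.0165,"dy": -0.03,"dz": 0.0,"wx": 0,"wy": 0,"wz": 0},{"dx": 0.0165,"dy": -0.03,"dz": 0.0,"wx": 0,"wy": 0,"wz": 0},{"dx": 0.0165,"dy": -0.03,"dz": 0.0,"wx": 0,"wy": 0,"wz": 0},{"dx": 0.0165,"dy": -0.03,"dz": 0.0,"wx": 0,"wy": 0,"wz": 0},{"dx": 0.0165,"dy": -0.03,"dz": 0.0,"wx": 0,"wy": 0,"wz": 0},{"dx": 0.0165,"dy": -0.032,"dz": 0.0,"wx": 0,"wy": 0,"wz": 0},{"dx": 0.0,"dy": 0.0,"dz": 0.0,"wx": 0,"wy": 0,"wz": 0},{"dx": 0.0,"dy": 0.0,"dz": 0.0,"wx": 0,"wy": 0,"wz": 0},{"dx": 0.0,"dy": 0.0,"dz": 0.0,"wx": 0,"wy": 0,"wz": 0}])

```text
clock: 11.55
tool_pos: [0.6188, 0.0202, 0.2207]
ee_rot: [[-0.032, 0.999, -0.003], [0.999, 0.032, 0.001], [0.001, -0.003, -1.0]]
wrist_force: [0.1, -0.0, -1.1]
width: 0.0148
```

>>> step_arm(steps=[{"dx": 0.003,"dy": 0.0,"dz": -0.03,"wx": 0,"wy": 0,"wz": 0},{"dx": 0.0,"dy": 0.0,"dz": -0.03,"wx": 0,"wy": 0,"wz": 0},{"dx": 0.0,"dy": 0.0,"dz": -0.02,"wx": 0,"wy": 0,"wz": 0},{"dx": 0.0,"dy": 0.0,"dz": -0.012,"wx": 0,"wy": 0,"wz": 0},{"dx": 0.0,"dy": 0.0,"dz": 0.0,"wx": 0,"wy": 0,"wz": 0},{"dx": 0.0,"dy": 0.0,"dz": 0.0,"wx": 0,"wy": 0,"wz": 0},{"dx": 0.0,"dy": 0.0,"dz": 0.0,"wx": 0,"wy": 0,"wz": 0},{"dx": 0.0,"dy": 0.0,"dz": 0.0,"wx": 0,"wy": 0,"wz": 0}])

```text
clock: 12.22
tool_pos: [0.6242, 0.0204, 0.1327]
ee_rot: [[-0.034, 0.999, 0.004], [0.999, 0.034, -0.0], [-0.0, 0.004, -1.0]]
wrist_force: [-0.7, -0.3, -0.1]
width: 0.015
```

>>> step_arm(steps=[{"dx": -0.0015,"dy": 0.0,"dz": -0.007,"wx": 0,"wy": 0,"wz": 0},{"dx": 0.0,"dy": 0.0,"dz": -0.005,"wx": 0,"wy": 0,"wz": 0},{"dx": 0.0,"dy": 0.0,"dz": -0.002,"wx": 0,"wy": 0,"wz": 0},{"dx": 0.0,"dy": 0.0,"dz": 0.0,"wx": 0,"wy": 0,"wz": 0},{"dx": 0.0,"dy": 0.0,"dz": 0.0,"wx": 0,"wy": 0,"wz": 0}])

```text
clock: 12.63
tool_pos: [0.622, 0.0201, 0.1175]
ee_rot: [[-0.033, 0.999, 0.002], [0.999, 0.033, -0.0], [-0.0, 0.002, -1.0]]
wrist_force: [-1.4, -0.1, 6.8]
width: 0.0148
```

>>> step_arm(steps=[{"dx": 0.0,"dy": 0.0,"dz": 0.0,"wx": 0,"wy": 0,"wz": 0},{"dx": 0.0,"dy": 0.0,"dz": 0.0,"wx": 0,"wy": 0,"wz": 0},{"dx": 0.0,"dy": 0.0,"dz": 0.0,"wx": 0,"wy": 0,"wz": 0}], fingers=0.04)

```text
clock: 12.88
tool_pos: [0.6211, 0.0202, 0.1159]
ee_rot: [[-0.033, 0.999, -0.001], [0.999, 0.033, 0.0], [0.0, -0.001, -1.0]]
wrist_force: [-0.8, 0.4, -0.1]
width: 0.0401
```

>>> step_arm(steps=[{"dx": 0.0,"dy": 0.0,"dz": 0.03,"wx": 0,"wy": 0,"wz": 0},{"dx": 0.0,"dy": 0.0,"dz": 0.04,"wx": 0,"wy": 0,"wz": 0},{"dx": 0.0,"dy": 0.0,"dz": 0.02,"wx": 0,"wy": 0,"wz": 0},{"dx": -0.025,"dy": 0.02,"dz": 0.0,"wx": 0,"wy": 0,"wz": 0},{"dx": -0.025,"dy": 0.02,"dz": 0.0,"wx": 0,"wy": 0,"wz": 0},{"dx": -0.025,"dy": 0.02,"dz": 0.0,"wx": 0,"wy": 0,"wz": 0},{"dx": -0.026,"dy": 0.02,"dz": -0.02,"wx": 0,"wy": 0,"wz": 0},{"dx": 0.0,"dy": 0.0,"dz": -0.03,"wx": 0,"wy": 0,"wz": 0},{"dx": 0.0,"dy": 0.0,"dz": 0.0,"wx": 0,"wy": 0,"wz": 0},{"dx": 0.0,"dy": 0.0,"dz": 0.0,"wx": 0,"wy": 0,"wz": 0}])

```text
clock: 13.72
tool_pos: [0.5187, 0.1001, 0.1548]
ee_rot: [[-0.034, 0.999, -0.004], [0.999, 0.034, -0.001], [-0.0, -0.004, -1.0]]
wrist_force: [0.5, -0.0, 0.6]
width: 0.0402
```

```bash
python3 - <<'E'
from h import *
s=st();S=r.grab_frame('side')
for c,a,b in caps('side',S,(180,350,150,330)):print('side',c,a,w('side',*c,.08))
E
```

```text
13.7167 [0.5187 0.1001 0.1548] [ 0.5114 -0.0472  0.6104] 0.0402
side [228.5    183.4375] 32 [ 0.6561 -0.032   0.08  ]
side [314.5    208.4348] 46 [ 0.4046 -0.0053  0.08  ]
side [256.4286 227.6905] 84 [0.5218 0.1048 0.08  ]
side [293.4875 235.775 ] 80 [0.428  0.1032 0.08  ]
side [322.5098 275.8627] 102 [0.3341 0.1977 0.08  ]
side [272.     278.2969] 64 [0.4357 0.2371 0.08  ]
```

>>> step_arm(steps=[{"dx": 0.0,"dy": 0.001,"dz": -0.04,"wx": 0,"wy": 0,"wz": 0},{"dx": 0.0,"dy": 0.0,"dz": -0.03,"wx": 0,"wy": 0,"wz": 0},{"dx": 0.0,"dy": 0.0,"dz": -0.015,"wx": 0,"wy": 0,"wz": 0},{"dx": 0.0,"dy": 0.0,"dz": -0.006,"wx": 0,"wy": 0,"wz": 0},{"dx": 0.0,"dy": 0.0,"dz": 0.0,"wx": 0,"wy": 0,"wz": 0},{"dx": 0.0,"dy": 0.0,"dz": 0.0,"wx": 0,"wy": 0,"wz": 0},{"dx": 0.0,"dy": 0.0,"dz": 0.0,"wx": 0,"wy": 0,"wz": 0}])

```text
clock: 14.35
tool_pos: [0.5224, 0.1011, 0.0677]
ee_rot: [[-0.033, 0.999, 0.004], [0.999, 0.033, 0.0], [0.0, 0.004, -1.0]]
wrist_force: [0.3, 0.1, 0.4]
width: 0.0401
```

>>> step_arm(steps=[{"dx": 0.0,"dy": 0.0,"dz": 0.0,"wx": 0,"wy": 0,"wz": 0},{"dx": 0.0,"dy": 0.0,"dz": 0.0,"wx": 0,"wy": 0,"wz": 0},{"dx": 0.0,"dy": 0.0,"dz": 0.0,"wx": 0,"wy": 0,"wz": 0},{"dx": 0.0,"dy": 0.0,"dz": 0.0,"wx": 0,"wy": 0,"wz": 0}], fingers=0.0)

```text
clock: 14.68
tool_pos: [0.5214, 0.1014, 0.0671]
ee_rot: [[-0.033, 0.999, 0.002], [0.999, 0.033, 0.0], [0.0, 0.002, -1.0]]
wrist_force: [-2.1, -1.2, 6.5]
width: 0.0149
```

>>> step_arm(steps=[{"dx": 0.0,"dy": 0.0,"dz": 0.01,"wx": 0,"wy": 0,"wz": 0},{"dx": 0.0,"dy": 0.0,"dz": 0.03,"wx": 0,"wy": 0,"wz": 0},{"dx": 0.0,"dy": 0.0,"dz": 0.04,"wx": 0,"wy": 0,"wz": 0},{"dx": 0.0,"dy": 0.0,"dz": 0.04,"wx": 0,"wy": 0,"wz": 0},{"dx": 0.0,"dy": 0.0,"dz": 0.03,"wx": 0,"wy": 0,"wz": 0},{"dx": 0.0,"dy": 0.0,"dz": 0.0,"wx": 0,"wy": 0,"wz": 0},{"dx": 0.0,"dy": 0.0,"dz": 0.0,"wx": 0,"wy": 0,"wz": 0}])

```text
clock: 15.27
tool_pos: [0.5221, 0.1014, 0.2191]
ee_rot: [[-0.033, 0.999, 0.006], [0.999, 0.033, 0.001], [0.0, 0.006, -1.0]]
wrist_force: [-0.8, -0.2, -1.3]
width: 0.0151
```

>>> step_arm(steps=[{"dx": 0.025,"dy": -0.012,"dz": 0.0,"wx": 0,"wy": 0,"wz": 0},{"dx": 0.025,"dy": -0.012,"dz": 0.0,"wx": 0,"wy": 0,"wz": 0},{"dx": 0.025,"dy": -0.012,"dz": 0.0,"wx": 0,"wy": 0,"wz": 0},{"dx": 0.024,"dy": -0.011,"dz": 0.0,"wx": 0,"wy": 0,"wz": 0},{"dx": 0.0,"dy": 0.0,"dz": 0.0,"wx": 0,"wy": 0,"wz": 0},{"dx": 0.0,"dy": 0.0,"dz": -0.03,"wx": 0,"wy": 0,"wz": 0},{"dx": 0.0,"dy": 0.0,"dz": -0.03,"wx": 0,"wy": 0,"wz": 0},{"dx": 0.0,"dy": 0.0,"dz": -0.025,"wx": 0,"wy": 0,"wz": 0},{"dx": 0.0,"dy": 0.0,"dz": 0.0,"wx": 0,"wy": 0,"wz": 0},{"dx": 0.0,"dy": 0.0,"dz": 0.0,"wx": 0,"wy": 0,"wz": 0}])

```text
clock: 16.1
tool_pos: [0.6168, 0.0544, 0.1276]
ee_rot: [[-0.033, 0.999, -0.006], [0.999, 0.033, 0.0], [0.0, -0.006, -1.0]]
wrist_force: [0.8, 0.1, 0.1]
width: 0.0152
```

>>> step_arm(steps=[{"dx": 0.0,"dy": 0.0,"dz": 0.0,"wx": 0,"wy": 0,"wz": 0},{"dx": 0.0,"dy": 0.0,"dz": 0.0,"wx": 0,"wy": 0,"wz": 0}])

```text
clock: 16.27
tool_pos: [0.6206, 0.0543, 0.1328]
ee_rot: [[-0.033, 0.999, 0.003], [0.999, 0.033, 0.0], [-0.0, 0.003, -1.0]]
wrist_force: [-0.4, -0.8, -0.0]
width: 0.0151
```

>>> step_arm(steps=[{"dx": 0.0005,"dy": 0.0,"dz": -0.006,"wx": 0,"wy": 0,"wz": 0},{"dx": 0.0,"dy": 0.0,"dz": -0.004,"wx": 0,"wy": 0,"wz": 0},{"dx": 0.0,"dy": 0.0,"dz": -0.002,"wx": 0,"wy": 0,"wz": 0},{"dx": 0.0,"dy": 0.0,"dz": 0.0,"wx": 0,"wy": 0,"wz": 0},{"dx": 0.0,"dy": 0.0,"dz": 0.0,"wx": 0,"wy": 0,"wz": 0}])

```text
clock: 16.68
tool_pos: [0.6208, 0.0542, 0.1201]
ee_rot: [[-0.033, 0.999, 0.003], [0.999, 0.033, 0.0], [-0.0, 0.003, -1.0]]
wrist_force: [-1.4, -0.5, 6.5]
width: 0.0149
```

>>> step_arm(steps=[{"dx": 0.0,"dy": 0.0,"dz": 0.0,"wx": 0,"wy": 0,"wz": 0},{"dx": 0.0,"dy": 0.0,"dz": 0.0,"wx": 0,"wy": 0,"wz": 0},{"dx": 0.0,"dy": 0.0,"dz": 0.0,"wx": 0,"wy": 0,"wz": 0}], fingers=0.04)

```text
clock: 16.93
tool_pos: [0.6196, 0.0542, 0.1181]
ee_rot: [[-0.033, 0.999, -0.0], [0.999, 0.033, 0.0], [0.0, -0.0, -1.0]]
wrist_force: [0.5, 1.0, 0.4]
width: 0.0398
```

>>> step_arm(steps=[{"dx": 0.0,"dy": 0.0,"dz": 0.03,"wx": 0,"wy": 0,"wz": 0},{"dx": 0.0,"dy": 0.0,"dz": 0.04,"wx": 0,"wy": 0,"wz": 0},{"dx": 0.0,"dy": 0.0,"dz": 0.02,"wx": 0,"wy": 0,"wz": 0},{"dx": -0.039,"dy": 0.009,"dz": 0.0,"wx": 0,"wy": 0,"wz": 0},{"dx": -0.039,"dy": 0.009,"dz": 0.0,"wx": 0,"wy": 0,"wz": 0},{"dx": -0.039,"dy": 0.009,"dz": 0.0,"wx": 0,"wy": 0,"wz": 0},{"dx": -0.039,"dy": 0.009,"dz": -0.01,"wx": 0,"wy": 0,"wz": 0},{"dx": -0.04,"dy": 0.008,"dz": -0.01,"wx": 0,"wy": 0,"wz": 0},{"dx": 0.0,"dy": 0.0,"dz": -0.03,"wx": 0,"wy": 0,"wz": 0},{"dx": 0.0,"dy": 0.0,"dz": 0.0,"wx": 0,"wy": 0,"wz": 0}])

```text
clock: 17.77
tool_pos: [0.4204, 0.0983, 0.1547]
ee_rot: [[-0.034, 0.999, -0.004], [0.999, 0.034, -0.0], [-0.0, -0.004, -1.0]]
wrist_force: [-1.0, 0.2, -1.5]
width: 0.0401
```

>>> step_arm(steps=[{"dx": 0.0,"dy": 0.0,"dz": 0.0,"wx": 0,"wy": 0,"wz": 0},{"dx": 0.0,"dy": 0.0,"dz": 0.0,"wx": 0,"wy": 0,"wz": 0}])

```text
clock: 17.93
tool_pos: [0.425, 0.098, 0.1592]
ee_rot: [[-0.033, 0.999, 0.0], [0.999, 0.033, -0.0], [-0.0, 0.0, -1.0]]
wrist_force: [0.3, 0.7, -0.3]
width: 0.0396
```

```bash
python3 - <<'E'
from h import *
s=st();S=r.grab_frame('side')
for c,a,b in caps('side',S,(180,350,150,330)):print('side',c,a,w('side',*c,.08))
E
```

```text
17.9333 [0.425  0.098  0.1592] [ 0.3352  0.6594 -0.3225] 0.0396
side [227.2623 187.9262] 122 [ 0.6514 -0.0131  0.08  ]
side [314.25   208.3958] 48 [ 0.4052 -0.0053  0.08  ]
side [293.5    235.7073] 82 [0.4281 0.1029 0.08  ]
side [322.5098 275.8627] 102 [0.3341 0.1977 0.08  ]
side [272.     278.2969] 64 [0.4357 0.2371 0.08  ]
```

>>> step_arm(steps=[{"dx": 0.0,"dy": 0.0005,"dz": -0.04,"wx": 0,"wy": 0,"wz": 0},{"dx": 0.0,"dy": 0.0,"dz": -0.03,"wx": 0,"wy": 0,"wz": 0},{"dx": 0.0,"dy": 0.0,"dz": -0.018,"wx": 0,"wy": 0,"wz": 0},{"dx": 0.0,"dy": 0.0,"dz": -0.006,"wx": 0,"wy": 0,"wz": 0},{"dx": 0.0,"dy": 0.0,"dz": 0.0,"wx": 0,"wy": 0,"wz": 0},{"dx": 0.0,"dy": 0.0,"dz": 0.0,"wx": 0,"wy": 0,"wz": 0},{"dx": 0.0,"dy": 0.0,"dz": 0.0,"wx": 0,"wy": 0,"wz": 0}])

```text
clock: 18.57
tool_pos: [0.426, 0.0987, 0.0663]
ee_rot: [[-0.033, 0.999, 0.003], [0.999, 0.033, 0.0], [0.0, 0.003, -1.0]]
wrist_force: [-0.9, 0.3, 0.1]
width: 0.04
```

>>> step_arm(steps=[{"dx": 0.0,"dy": 0.0,"dz": 0.0,"wx": 0,"wy": 0,"wz": 0},{"dx": 0.0,"dy": 0.0,"dz": 0.0,"wx": 0,"wy": 0,"wz": 0},{"dx": 0.0,"dy": 0.0,"dz": 0.0,"wx": 0,"wy": 0,"wz": 0},{"dx": 0.0,"dy": 0.0,"dz": 0.0,"wx": 0,"wy": 0,"wz": 0}], fingers=0.0)

```text
clock: 18.9
tool_pos: [0.4256, 0.0988, 0.0659]
ee_rot: [[-0.033, 0.999, 0.003], [0.999, 0.033, 0.0], [0.0, 0.003, -1.0]]
wrist_force: [1.6, 0.0, 5.5]
width: 0.0154
```

>>> step_arm(steps=[{"dx": 0.0,"dy": 0.0,"dz": 0.01,"wx": 0,"wy": 0,"wz": 0},{"dx": 0.0,"dy": 0.0,"dz": 0.03,"wx": 0,"wy": 0,"wz": 0},{"dx": 0.0,"dy": 0.0,"dz": 0.04,"wx": 0,"wy": 0,"wz": 0},{"dx": 0.0,"dy": 0.0,"dz": 0.04,"wx": 0,"wy": 0,"wz": 0},{"dx": 0.0,"dy": 0.0,"dz": 0.035,"wx": 0,"wy": 0,"wz": 0},{"dx": 0.0,"dy": 0.0,"dz": 0.0,"wx": 0,"wy": 0,"wz": 0},{"dx": 0.0,"dy": 0.0,"dz": 0.0,"wx": 0,"wy": 0,"wz": 0}])

```text
clock: 19.48
tool_pos: [0.4256, 0.0988, 0.2227]
ee_rot: [[-0.033, 0.999, 0.006], [0.999, 0.033, 0.001], [0.0, 0.006, -1.0]]
wrist_force: [0.3, -0.6, -1.7]
width: 0.0153
```

>>> step_arm(steps=[{"dx": 0.032,"dy": -0.002,"dz": 0.0,"wx": 0,"wy": 0,"wz": 0},{"dx": 0.033,"dy": -0.002,"dz": 0.0,"wx": 0,"wy": 0,"wz": 0},{"dx": 0.033,"dy": -0.002,"dz": 0.0,"wx": 0,"wy": 0,"wz": 0},{"dx": 0.033,"dy": -0.002,"dz": 0.0,"wx": 0,"wy": 0,"wz": 0},{"dx": 0.033,"dy": -0.001,"dz": 0.0,"wx": 0,"wy": 0,"wz": 0},{"dx": 0.03,"dy": -0.001,"dz": 0.0,"wx": 0,"wy": 0,"wz": 0},{"dx": 0.0,"dy": 0.0,"dz": 0.0,"wx": 0,"wy": 0,"wz": 0},{"dx": 0.0,"dy": 0.0,"dz": -0.03,"wx": 0,"wy": 0,"wz": 0},{"dx": 0.0,"dy": 0.0,"dz": -0.03,"wx": 0,"wy": 0,"wz": 0},{"dx": 0.0,"dy": 0.0,"dz": -0.02,"wx": 0,"wy": 0,"wz": 0}])

```text
clock: 20.32
tool_pos: [0.6154, 0.0885, 0.1345]
ee_rot: [[-0.033, 0.999, -0.006], [0.999, 0.033, -0.0], [-0.0, -0.006, -1.0]]
wrist_force: [0.3, -1.0, -1.4]
width: 0.0148
```

>>> step_arm(steps=[{"dx": 0.0,"dy": 0.0,"dz": 0.0,"wx": 0,"wy": 0,"wz": 0},{"dx": 0.0,"dy": 0.0,"dz": 0.0,"wx": 0,"wy": 0,"wz": 0},{"dx": 0.0,"dy": 0.0,"dz": 0.0,"wx": 0,"wy": 0,"wz": 0},{"dx": 0.0,"dy": 0.0,"dz": 0.0,"wx": 0,"wy": 0,"wz": 0},{"dx": 0.0,"dy": 0.0,"dz": 0.0,"wx": 0,"wy": 0,"wz": 0}])

```text
clock: 20.73
tool_pos: [0.6193, 0.0887, 0.1417]
ee_rot: [[-0.033, 0.999, 0.003], [0.999, 0.033, 0.0], [0.0, 0.003, -1.0]]
wrist_force: [0.2, -0.3, 0.3]
width: 0.0154
```

>>> step_arm(steps=[{"dx": 0.0005,"dy": 0.0,"dz": -0.01,"wx": 0,"wy": 0,"wz": 0},{"dx": 0.0,"dy": 0.0,"dz": -0.007,"wx": 0,"wy": 0,"wz": 0},{"dx": 0.0,"dy": 0.0,"dz": -0.003,"wx": 0,"wy": 0,"wz": 0},{"dx": 0.0,"dy": 0.0,"dz": -0.002,"wx": 0,"wy": 0,"wz": 0},{"dx": 0.0,"dy": 0.0,"dz": 0.0,"wx": 0,"wy": 0,"wz": 0},{"dx": 0.0,"dy": 0.0,"dz": 0.0,"wx": 0,"wy": 0,"wz": 0}])

```text
clock: 21.23
tool_pos: [0.6191, 0.0887, 0.1188]
ee_rot: [[-0.033, 0.999, 0.001], [0.999, 0.033, 0.0], [-0.0, 0.001, -1.0]]
wrist_force: [-3.6, -0.6, 11.3]
width: 0.0152
```

>>> step_arm(steps=[{"dx": 0.0,"dy": 0.0,"dz": 0.0,"wx": 0,"wy": 0,"wz": 0},{"dx": 0.0,"dy": 0.0,"dz": 0.0,"wx": 0,"wy": 0,"wz": 0},{"dx": 0.0,"dy": 0.0,"dz": 0.0,"wx": 0,"wy": 0,"wz": 0}], fingers=0.04)

```text
clock: 21.48
tool_pos: [0.6182, 0.0886, 0.1167]
ee_rot: [[-0.033, 0.999, -0.001], [0.999, 0.033, -0.0], [-0.0, -0.001, -1.0]]
wrist_force: [-0.1, -0.9, -0.4]
width: 0.0398
```

>>> step_arm(steps=[{"dx": 0.0,"dy": 0.0,"dz": 0.03,"wx": 0,"wy": 0,"wz": 0},{"dx": 0.0,"dy": 0.0,"dz": 0.04,"wx": 0,"wy": 0,"wz": 0},{"dx": 0.0,"dy": 0.0,"dz": 0.02,"wx": 0,"wy": 0,"wz": 0},{"dx": -0.031,"dy": 0.024,"dz": 0.0,"wx": 0,"wy": 0,"wz": 0},{"dx": -0.031,"dy": 0.024,"dz": 0.0,"wx": 0,"wy": 0,"wz": 0},{"dx": -0.031,"dy": 0.024,"dz": 0.0,"wx": 0,"wy": 0,"wz": 0},{"dx": -0.031,"dy": 0.024,"dz": 0.0,"wx": 0,"wy": 0,"wz": 0},{"dx": -0.031,"dy": 0.024,"dz": 0.0,"wx": 0,"wy": 0,"wz": 0},{"dx": -0.031,"dy": 0.023,"dz": -0.02,"wx": 0,"wy": 0,"wz": 0},{"dx": 0.0,"dy": 0.0,"dz": -0.02,"wx": 0,"wy": 0,"wz": 0}])

```text
clock: 22.32
tool_pos: [0.4304, 0.2345, 0.1688]
ee_rot: [[-0.037, 0.999, 0.001], [0.999, 0.037, 0.003], [0.003, 0.001, -1.0]]
wrist_force: [-0.2, -0.7, -0.0]
width: 0.04
```

>>> step_arm(steps=[{"dx": 0.0,"dy": 0.0,"dz": 0.0,"wx": 0,"wy": 0,"wz": 0},{"dx": 0.0,"dy": 0.0,"dz": 0.0,"wx": 0,"wy": 0,"wz": 0},{"dx": 0.0,"dy": 0.0,"dz": 0.0,"wx": 0,"wy": 0,"wz": 0}])

```text
clock: 22.57
tool_pos: [0.4348, 0.2303, 0.169]
ee_rot: [[-0.032, 0.999, 0.001], [0.999, 0.032, -0.0], [-0.0, 0.001, -1.0]]
wrist_force: [0.1, 0.2, 0.2]
width: 0.0401
```

```bash
python3 - <<'E'
from h import *
s=st();S=r.grab_frame('side')
for c,a,b in caps('side',S,(180,350,150,330)):print('side',c,a,w('side',*c,.08))
snap('top','t5',(165,315,100,200),5.3)
E
```

```text
22.5667 [0.4348 0.2303 0.169 ] [0.1159 0.2277 0.2227] 0.0401
side [224.6264 191.978 ] 182 [0.6512 0.0048 0.08  ]
side [314.5    208.4348] 46 [ 0.4046 -0.0053  0.08  ]
side [322.4624 276.3011] 93 [0.3339 0.1989 0.08  ]
side [272.1333 278.6833] 60 [0.4351 0.238  0.08  ]
```

View pics/t5.png

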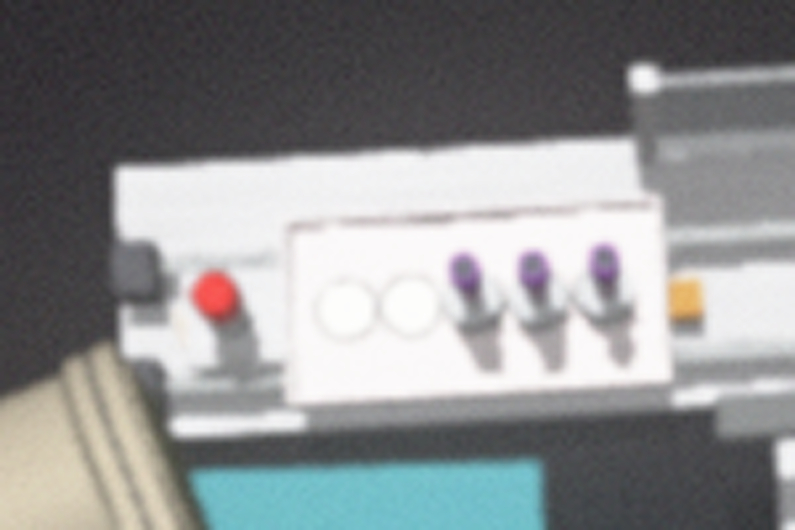

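>>> step_arm(steps=[{"dx": -0.001,"dy": 0.0015,"dz": -0.04,"wx": 0,"wy": 0,"wz": 0},{"dx": 0.0,"dy": 0.0,"dz": -0.035,"wx": 0,"wy": 0,"wz": 0},{"dx": 0.0,"dy": 0.0,"dz": -0.02,"wx": 0,"wy": 0,"wz": 0},{"dx": 0.0,"dy": 0.0,"dz": -0.008,"wx": 0,"wy": 0,"wz": 0},{"dx": 0.0,"dy": 0.0,"dz": 0.0,"wx": 0,"wy": 0,"wz": 0},{"dx": 0.0,"dy": 0.0,"dz": 0.0,"wx": 0,"wy": 0,"wz": 0},{"dx": 0.0,"dy": 0.0,"dz": 0.0,"wx": 0,"wy": 0,"wz": 0}])

```text
clock: 23.25
tool_pos: [0.4348, 0.2327, 0.0675]
ee_rot: [[-0.033, 0.999, 0.003], [0.999, 0.033, 0.001], [0.001, 0.003, -1.0]]
wrist_force: [-0.9, -0.1, 1.0]
width: 0.0404
```

>>> step_arm(steps=[{"dx": 0.0,"dy": 0.0,"dz": 0.0,"wx": 0,"wy": 0,"wz": 0},{"dx": 0.0,"dy": 0.0,"dz": 0.0,"wx": 0,"wy": 0,"wz": 0},{"dx": 0.0,"dy": 0.0,"dz": 0.0,"wx": 0,"wy": 0,"wz": 0},{"dx": 0.0,"dy": 0.0,"dz": 0.0,"wx": 0,"wy": 0,"wz": 0}], fingers=0.0)

```text
clock: 23.58
tool_pos: [0.4344, 0.2328, 0.0671]
ee_rot: [[-0.033, 0.999, 0.003], [0.999, 0.033, 0.001], [0.001, 0.003, -1.0]]
wrist_force: [0.6, -0.4, 6.6]
width: 0.0152
```

>>> step_arm(steps=[{"dx": 0.0,"dy": 0.0,"dz": 0.01,"wx": 0,"wy": 0,"wz": 0},{"dx": 0.0,"dy": 0.0,"dz": 0.03,"wx": 0,"wy": 0,"wz": 0},{"dx": 0.0,"dy": 0.0,"dz": 0.04,"wx": 0,"wy": 0,"wz": 0},{"dx": 0.0,"dy": 0.0,"dz": 0.04,"wx": 0,"wy": 0,"wz": 0},{"dx": 0.0,"dy": 0.0,"dz": 0.035,"wx": 0,"wy": 0,"wz": 0},{"dx": 0.0,"dy": 0.0,"dz": 0.0,"wx": 0,"wy": 0,"wz": 0},{"dx": 0.0,"dy": 0.0,"dz": 0.0,"wx": 0,"wy": 0,"wz": 0}])

```text
clock: 24.17
tool_pos: [0.4345, 0.2329, 0.224]
ee_rot: [[-0.033, 0.999, 0.006], [0.999, 0.033, 0.002], [0.002, 0.006, -1.0]]
wrist_force: [-0.7, 0.0, -0.8]
width: 0.0149
```

```bash
python3 - <<'E'
from h import *
t=lambda u,v:(165+u/5.3,100+v/5.3)
for p in((463,270),(533,266),(603,257)):print(w('top',*t(*p),.143))
for p in((475,305),(541,303),(607,297)):print(w('top',*t(*p),.072))
for p in((345,309),(411,305)):print('ring',w('top',*t(*p),.053))
E
```

```text
[0.6163 0.0888 0.143 ]
[0.6174 0.0541 0.143 ]
[0.6211 0.0192 0.143 ]
[0.6138 0.0871 0.072 ]
[0.614  0.0528 0.072 ]
[0.6163 0.0184 0.072 ]
ring [0.6174 0.1568 0.053 ]
ring [0.6187 0.122  0.053 ]
```

>>> step_arm(steps=[{"dx": 0.03,"dy": -0.018,"dz": 0.0,"wx": 0,"wy": 0,"wz": 0},{"dx": 0.031,"dy": -0.018,"dz": 0.0,"wx": 0,"wy": 0,"wz": 0},{"dx": 0.031,"dy": -0.018,"dz": 0.0,"wx": 0,"wy": 0,"wz": 0},{"dx": 0.031,"dy": -0.019,"dz": 0.0,"wx": 0,"wy": 0,"wz": 0},{"dx": 0.031,"dy": -0.019,"dz": 0.0,"wx": 0,"wy": 0,"wz": 0},{"dx": 0.0305,"dy": -0.0185,"dz": 0.0,"wx": 0,"wy": 0,"wz": 0},{"dx": 0.0,"dy": 0.0,"dz": 0.0,"wx": 0,"wy": 0,"wz": 0},{"dx": 0.0,"dy": 0.0,"dz": -0.03,"wx": 0,"wy": 0,"wz": 0},{"dx": 0.0,"dy": 0.0,"dz": -0.03,"wx": 0,"wy": 0,"wz": 0},{"dx": 0.0,"dy": 0.0,"dz": -0.02,"wx": 0,"wy": 0,"wz": 0}])

```text
clock: 25.0
tool_pos: [0.615, 0.1213, 0.1353]
ee_rot: [[-0.033, 0.999, -0.006], [0.999, 0.033, -0.001], [-0.0, -0.006, -1.0]]
wrist_force: [-0.3, -0.5, -1.7]
width: 0.015
```

>>> step_arm(steps=[{"dx": 0.0,"dy": 0.0,"dz": 0.0,"wx": 0,"wy": 0,"wz": 0},{"dx": 0.0,"dy": 0.0,"dz": 0.0,"wx": 0,"wy": 0,"wz": 0},{"dx": 0.0,"dy": 0.0,"dz": 0.0,"wx": 0,"wy": 0,"wz": 0},{"dx": 0.0,"dy": 0.0,"dz": 0.0,"wx": 0,"wy": 0,"wz": 0},{"dx": 0.0,"dy": 0.0,"dz": 0.0,"wx": 0,"wy": 0,"wz": 0}])

```text
clock: 25.42
tool_pos: [0.6186, 0.122, 0.1425]
ee_rot: [[-0.033, 0.999, 0.003], [0.999, 0.033, 0.0], [0.0, 0.003, -1.0]]
wrist_force: [-0.2, 0.6, 0.8]
width: 0.0152
```

Target z 0.0671+0.053 = 0.120.

>>> step_arm(steps=[{"dx": 0.0005,"dy": 0.0005,"dz": -0.01,"wx": 0,"wy": 0,"wz": 0},{"dx": 0.0,"dy": 0.0,"dz": -0.007,"wx": 0,"wy": 0,"wz": 0},{"dx": 0.0,"dy": 0.0,"dz": -0.003,"wx": 0,"wy": 0,"wz": 0},{"dx": 0.0,"dy": 0.0,"dz": -0.002,"wx": 0,"wy": 0,"wz": 0},{"dx": 0.0,"dy": 0.0,"dz": 0.0,"wx": 0,"wy": 0,"wz": 0},{"dx": 0.0,"dy": 0.0,"dz": 0.0,"wx": 0,"wy": 0,"wz": 0}])

```text
clock: 25.92
tool_pos: [0.6185, 0.1223, 0.1201]
ee_rot: [[-0.033, 0.999, 0.001], [0.999, 0.033, 0.0], [0.0, 0.001, -1.0]]
wrist_force: [-5.1, -1.1, 13.4]
width: 0.0151
```

>>> step_arm(steps=[{"dx": 0.0,"dy": 0.0,"dz": 0.0,"wx": 0,"wy": 0,"wz": 0},{"dx": 0.0,"dy": 0.0,"dz": 0.0,"wx": 0,"wy": 0,"wz": 0},{"dx": 0.0,"dy": 0.0,"dz": 0.0,"wx": 0,"wy": 0,"wz": 0}], fingers=0.04)

```text
clock: 26.17
tool_pos: [0.6175, 0.1221, 0.1174]
ee_rot: [[-0.033, 0.999, -0.001], [0.999, 0.033, -0.0], [-0.0, -0.001, -1.0]]
wrist_force: [0.2, -0.8, 1.0]
width: 0.0399
```

>>> step_arm(steps=[{"dx": 0.0,"dy": 0.0,"dz": 0.03,"wx": 0,"wy": 0,"wz": 0},{"dx": 0.0,"dy": 0.0,"dz": 0.04,"wx": 0,"wy": 0,"wz": 0},{"dx": 0.0,"dy": 0.0,"dz": 0.02,"wx": 0,"wy": 0,"wz": 0},{"dx": -0.03,"dy": 0.02,"dz": 0.0,"wx": 0,"wy": 0,"wz": -7},{"dx": -0.03,"dy": 0.02,"dz": 0.0,"wx": 0,"wy": 0,"wz": -7},{"dx": -0.03,"dy": 0.02,"dz": 0.0,"wx": 0,"wy": 0,"wz": -7},{"dx": -0.03,"dy": 0.02,"dz": 0.0,"wx": 0,"wy": 0,"wz": -7},{"dx": -0.03,"dy": 0.02,"dz": 0.0,"wx": 0,"wy": 0,"wz": -7},{"dx": -0.03,"dy": 0.02,"dz": 0.0,"wx": 0,"wy": 0,"wz": -7},{"dx": 0.0,"dy": 0.0,"dz": 0.0,"wx": 0,"wy": 0,"wz": -7}])

```text
clock: 27.0
tool_pos: [0.4332, 0.2451, 0.2074]
ee_rot: [[0.734, 0.679, -0.003], [0.679, -0.734, 0.001], [-0.001, -0.003, -1.0]]
wrist_force: [0.3, -0.3, 0.2]
width: 0.0402
```

```bash
python3 - <<'E'
from h import *
st()
a=snap('top','t6',(190,310,130,190),6)
b=snap('side','s6',(190,290,150,250),6)
A=cv2.imread('pics/t6.png');B=cv2.imread('pics/s6.png');h=A.shape[0]+B.shape[0]
M=np.zeros((h,max(A.shape[1],B.shape[1]),3),np.uint8);M[:A.shape[0],:A.shape[1]]=A;M[A.shape[0]:,:B.shape[1]]=B;print(M.shape)
cv2.imwrite('pics/m6.png',cv2.resize(M,None,fx=600/h,fy=600/h))
E
```

```text
27.0 [0.4332 0.2451 0.2074] [ 0.2657 -0.3187  0.2115] 0.0402
(960, 720, 3)
```

View pics/m6.png

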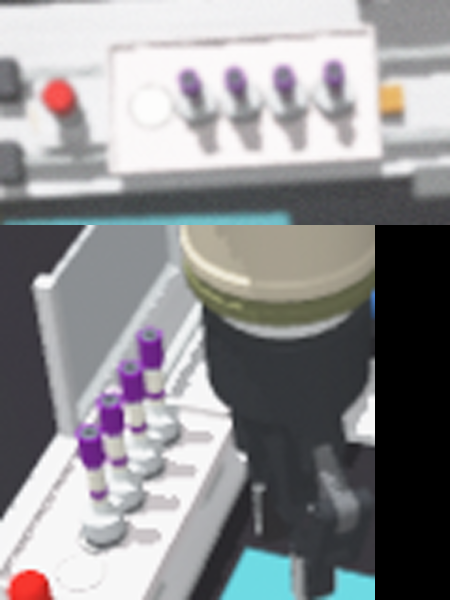

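>>> step_arm(steps=[{"dx": 0.03,"dy": -0.0044,"dz": 0.0,"wx": 0,"wy": 0,"wz": -6.75},{"dx": 0.03,"dy": -0.0044,"dz": 0.0,"wx": 0,"wy": 0,"wz": -6.75},{"dx": 0.03,"dy": -0.0044,"dz": 0.0,"wx": 0,"wy": 0,"wz": -6.75},{"dx": 0.03,"dy": -0.0044,"dz": 0.0,"wx": 0,"wy": 0,"wz": -6.75},{"dx": 0.03,"dy": -0.0044,"dz": 0.0,"wx": 0,"wy": 0,"wz": -6.75},{"dx": 0.033,"dy": -0.0044,"dz": 0.0,"wx": 0,"wy": 0,"wz": -6.75},{"dx": 0.0,"dy": 0.0,"dz": -0.03,"wx": 0,"wy": 0,"wz": 0},{"dx": 0.0,"dy": 0.0,"dz": -0.03,"wx": 0,"wy": 0,"wz": 0},{"dx": 0.0,"dy": 0.0,"dz": 0.0,"wx": 0,"wy": 0,"wz": 0},{"dx": 0.0,"dy": 0.0,"dz": 0.0,"wx": 0,"wy": 0,"wz": 0}], fingers=0.055)

```text
clock: 27.93
tool_pos: [0.6194, 0.2143, 0.145]
ee_rot: [[0.999, 0.044, -0.006], [0.044, -0.999, -0.002], [-0.006, 0.002, -1.0]]
wrist_force: [0.1, -0.4, 0.4]
width: 0.0551
```

>>> step_arm(steps=[{"dx": 0.0,"dy": 0.0,"dz": 0.0,"wx": 0,"wy": 0,"wz": 0},{"dx": 0.0,"dy": 0.0,"dz": 0.0,"wx": 0,"wy": 0,"wz": 0},{"dx": 0.0,"dy": 0.0,"dz": 0.0,"wx": 0,"wy": 0,"wz": 0}])

```text
clock: 28.18
tool_pos: [0.6222, 0.2161, 0.151]
ee_rot: [[0.999, 0.043, 0.004], [0.043, -0.999, 0.001], [0.004, -0.001, -1.0]]
wrist_force: [0.5, -0.1, 0.3]
width: 0.0545
```

>>> step_arm(steps=[{"dx": -0.003,"dy": 0.0015,"dz": -0.025,"wx": 0,"wy": 0,"wz": 0},{"dx": -0.003,"dy": 0.001,"dz": -0.02,"wx": 0,"wy": 0,"wz": 0},{"dx": 0.0,"dy": 0.0,"dz": -0.015,"wx": 0,"wy": 0,"wz": 0},{"dx": 0.0,"dy": 0.0,"dz": -0.008,"wx": 0,"wy": 0,"wz": 0},{"dx": 0.0,"dy": 0.0,"dz": 0.0,"wx": 0,"wy": 0,"wz": 0},{"dx": 0.0,"dy": 0.0,"dz": 0.0,"wx": 0,"wy": 0,"wz": 0},{"dx": 0.0,"dy": 0.0,"dz": 0.0,"wx": 0,"wy": 0,"wz": 0}])

```text
clock: 28.77
tool_pos: [0.6162, 0.2186, 0.0823]
ee_rot: [[0.999, 0.042, 0.003], [0.042, -0.999, 0.001], [0.003, -0.001, -1.0]]
wrist_force: [0.1, 0.5, 0.7]
width: 0.0545
```

>>> step_arm(steps=[{"dx": 0.0,"dy": 0.0,"dz": 0.0,"wx": 0,"wy": 0,"wz": 0},{"dx": 0.0,"dy": 0.0,"dz": 0.0,"wx": 0,"wy": 0,"wz": 0},{"dx": 0.0,"dy": 0.0,"dz": 0.0,"wx": 0,"wy": 0,"wz": 0},{"dx": 0.0,"dy": 0.0,"dz": 0.0,"wx": 0,"wy": 0,"wz": 0}], fingers=0.0)

```text
clock: 29.1
tool_pos: [0.6158, 0.2185, 0.0818]
ee_rot: [[0.999, 0.042, 0.002], [0.042, -0.999, 0.001], [0.002, -0.001, -1.0]]
wrist_force: [-1.7, -0.0, 6.1]
width: 0.024
```

>>> step_arm(steps=[{"dx": 0.0,"dy": 0.0,"dz": 0.004,"wx": 0,"wy": 0,"wz": 0},{"dx": 0.0,"dy": 0.0,"dz": 0.004,"wx": 0,"wy": 0,"wz": 0},{"dx": 0.0,"dy": 0.0,"dz": 0.004,"wx": 0,"wy": 0,"wz": 0},{"dx": 0.0,"dy": 0.0,"dz": 0.0,"wx": 0,"wy": 0,"wz": 0}])

```text
clock: 29.43
tool_pos: [0.6155, 0.2184, 0.0925]
ee_rot: [[0.999, 0.042, 0.001], [0.042, -0.999, 0.0], [0.001, -0.0, -1.0]]
wrist_force: [6.1, 1.5, -8.4]
width: 0.0241
```

>>> step_arm(steps=[{"dx": 0.0001,"dy": -0.003,"dz": 0.0,"wx": 0,"wy": 0,"wz": 0},{"dx": 0.0002,"dy": -0.006,"dz": 0.0,"wx": 0,"wy": 0,"wz": 0},{"dx": 0.0004,"dy": -0.01,"dz": 0.0,"wx": 0,"wy": 0,"wz": 0},{"dx": 0.0004,"dy": -0.01,"dz": 0.0,"wx": 0,"wy": 0,"wz": 0},{"dx": 0.0004,"dy": -0.01,"dz": 0.0,"wx": 0,"wy": 0,"wz": 0},{"dx": 0.0004,"dy": -0.01,"dz": 0.0,"wx": 0,"wy": 0,"wz": 0},{"dx": 0.0004,"dy": -0.01,"dz": 0.0,"wx": 0,"wy": 0,"wz": 0},{"dx": 0.0004,"dy": -0.01,"dz": 0.0,"wx": 0,"wy": 0,"wz": 0},{"dx": 0.0004,"dy": -0.01,"dz": 0.0,"wx": 0,"wy": 0,"wz": 0},{"dx": 0.0004,"dy": -0.01,"dz": 0.0,"wx": 0,"wy": 0,"wz": 0}])

```text
clock: 30.27
tool_pos: [0.6187, 0.1293, 0.0916]
ee_rot: [[0.999, 0.042, 0.001], [0.042, -0.999, 0.001], [0.001, -0.001, -1.0]]
wrist_force: [7.1, 3.1, -7.3]
width: 0.0238
```

>>> step_arm(steps=[{"dx": 0.0004,"dy": -0.01,"dz": 0.0,"wx": 0,"wy": 0,"wz": 0},{"dx": 0.0004,"dy": -0.01,"dz": 0.0,"wx": 0,"wy": 0,"wz": 0},{"dx": 0.0004,"dy": -0.01,"dz": 0.0,"wx": 0,"wy": 0,"wz": 0},{"dx": 0.0004,"dy": -0.01,"dz": 0.0,"wx": 0,"wy": 0,"wz": 0},{"dx": 0.0004,"dy": -0.01,"dz": 0.0,"wx": 0,"wy": 0,"wz": 0},{"dx": 0.0004,"dy": -0.01,"dz": 0.0,"wx": 0,"wy": 0,"wz": 0},{"dx": 0.0004,"dy": -0.01,"dz": 0.0,"wx": 0,"wy": 0,"wz": 0},{"dx": 0.0004,"dy": -0.01,"dz": 0.0,"wx": 0,"wy": 0,"wz": 0},{"dx": 0.0004,"dy": -0.01,"dz": 0.0,"wx": 0,"wy": 0,"wz": 0},{"dx": 0.0003,"dy": -0.006,"dz": 0.0,"wx": 0,"wy": 0,"wz": 0}])

```text
clock: 31.1
tool_pos: [0.6223, 0.0328, 0.0914]
ee_rot: [[0.999, 0.042, -0.0], [0.042, -0.999, 0.001], [-0.0, -0.001, -1.0]]
wrist_force: [6.2, 2.3, -7.3]
width: 0.0242
```

>>> step_arm(steps=[{"dx": 0.0002,"dy": -0.003,"dz": 0.0,"wx": 0,"wy": 0,"wz": 0},{"dx": 0.0,"dy": 0.0,"dz": 0.0,"wx": 0,"wy": 0,"wz": 0},{"dx": 0.0,"dy": 0.0,"dz": 0.0,"wx": 0,"wy": 0,"wz": 0}])

```text
clock: 31.35
tool_pos: [0.6224, 0.0296, 0.0913]
ee_rot: [[0.999, 0.041, -0.0], [0.041, -0.999, -0.0], [-0.0, 0.0, -1.0]]
wrist_force: [4.8, -1.6, -8.0]
width: 0.0237
```

>>> step_arm(steps=[{"dx": 0.0001,"dy": -0.003,"dz": 0.0,"wx": 0,"wy": 0,"wz": 0},{"dx": 0.0002,"dy": -0.005,"dz": 0.0,"wx": 0,"wy": 0,"wz": 0},{"dx": 0.0001,"dy": -0.0025,"dz": 0.0,"wx": 0,"wy": 0,"wz": 0},{"dx": 0.0,"dy": 0.0,"dz": 0.0,"wx": 0,"wy": 0,"wz": 0},{"dx": 0.0,"dy": 0.0,"dz": 0.0,"wx": 0,"wy": 0,"wz": 0}])

```text
clock: 31.77
tool_pos: [0.6228, 0.0195, 0.0913]
ee_rot: [[0.999, 0.042, -0.0], [0.042, -0.999, -0.0], [-0.0, 0.0, -1.0]]
wrist_force: [4.5, -1.1, -8.0]
width: 0.0238
```

>>> step_arm(steps=[{"dx": 0.0,"dy": 0.0,"dz": -0.003,"wx": 0,"wy": 0,"wz": 0},{"dx": 0.0,"dy": 0.0,"dz": -0.003,"wx": 0,"wy": 0,"wz": 0},{"dx": 0.0,"dy": 0.0,"dz": 0.0,"wx": 0,"wy": 0,"wz": 0}])

```text
clock: 32.02
tool_pos: [0.6228, 0.0195, 0.0851]
ee_rot: [[0.999, 0.042, -0.0], [0.042, -0.999, -0.0], [-0.0, 0.0, -1.0]]
wrist_force: [4.3, -1.1, -5.5]
width: 0.0239
```

>>> step_arm(steps=[{"dx": 0.0,"dy": 0.0,"dz": -0.003,"wx": 0,"wy": 0,"wz": 0},{"dx": 0.0,"dy": 0.0,"dz": 0.0,"wx": 0,"wy": 0,"wz": 0},{"dx": 0.0,"dy": 0.0,"dz": 0.0,"wx": 0,"wy": 0,"wz": 0}])

```text
clock: 32.27
tool_pos: [0.6228, 0.0196, 0.0828]
ee_rot: [[0.999, 0.042, -0.0], [0.042, -0.999, -0.0], [-0.0, 0.0, -1.0]]
wrist_force: [3.8, -0.8, -5.6]
width: 0.024
```

>>> step_arm(steps=[{"dx": 0.0,"dy": 0.0,"dz": 0.0,"wx": 0,"wy": 0,"wz": 0},{"dx": 0.0,"dy": 0.0,"dz": 0.0,"wx": 0,"wy": 0,"wz": 0},{"dx": 0.0,"dy": 0.0,"dz": 0.0,"wx": 0,"wy": 0,"wz": 0}], fingers=0.055)

```text
clock: 32.52
tool_pos: [0.6229, 0.02, 0.0837]
ee_rot: [[0.999, 0.042, 0.0], [0.042, -0.999, 0.0], [0.0, -0.0, -1.0]]
wrist_force: [-0.2, 0.1, -0.2]
width: 0.055
```

>>> step_arm(steps=[{"dx": 0.0,"dy": 0.0,"dz": 0.03,"wx": 0,"wy": 0,"wz": 0},{"dx": 0.0,"dy": 0.0,"dz": 0.04,"wx": 0,"wy": 0,"wz": 0},{"dx": 0.0,"dy": 0.0,"dz": 0.04,"wx": 0,"wy": 0,"wz": 0},{"dx": -0.03,"dy": 0.02,"dz": 0.02,"wx": 0,"wy": 0,"wz": 0},{"dx": -0.03,"dy": 0.02,"dz": 0.0,"wx": 0,"wy": 0,"wz": 0},{"dx": -0.03,"dy": 0.02,"dz": 0.0,"wx": 0,"wy": 0,"wz": 0},{"dx": -0.03,"dy": 0.0,"dz": 0.0,"wx": 0,"wy": 0,"wz": 0},{"dx": -0.03,"dy": 0.0,"dz": 0.0,"wx": 0,"wy": 0,"wz": 0},{"dx": 0.0,"dy": 0.0,"dz": 0.0,"wx": 0,"wy": 0,"wz": 0}])

```text
clock: 33.27
tool_pos: [0.4679, 0.0806, 0.2124]
ee_rot: [[0.999, 0.044, -0.004], [0.044, -0.999, 0.0], [-0.004, -0.0, -1.0]]
wrist_force: [-1.1, -0.5, -0.1]
width: 0.0548
```

```bash
python3 - <<'E'
from h import *
st()
snap('top','a',(220,420,130,230),4);snap('side','b',(190,350,120,250),4)
A=cv2.imread('pics/a.png');B=cv2.imread('pics/b.png');h=A.shape[0]+B.shape[0]
M=np.zeros((h,max(A.shape[1],B.shape[1]),3),np.uint8);M[:A.shape[0],:A.shape[1]]=A;M[A.shape[0]:,:B.shape[1]]=B
M=cv2.resize(M,None,fx=600/h,fy=600/h);print(M.shape,600/h)
cv2.imwrite('pics/m7.png',M)
E
```

```text
33.2667 [0.4679 0.0806 0.2124] [-1.0858 -0.5085 -0.1231] 0.0548
(600, 522, 3) 0.6521739130434783
```

View pics/m7.png

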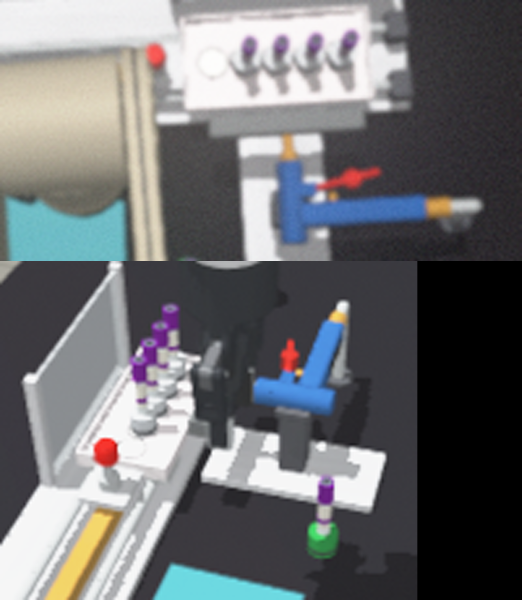

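>>> step_arm(steps=[{"dx": 0.0,"dy": -0.026,"dz": 0.0,"wx": 0,"wy": 0,"wz": 6.9},{"dx": 0.0,"dy": -0.026,"dz": 0.0,"wx": 0,"wy": 0,"wz": 6.9},{"dx": 0.0,"dy": -0.026,"dz": 0.0,"wx": 0,"wy": 0,"wz": 6.9},{"dx": 0.0,"dy": -0.026,"dz": 0.0,"wx": 0,"wy": 0,"wz": 6.9},{"dx": 0.0,"dy": -0.026,"dz": 0.0,"wx": 0,"wy": 0,"wz": 6.9},{"dx": 0.0,"dy": -0.026,"dz": 0.0,"wx": 0,"wy": 0,"wz": 6.9},{"dx": 0.0,"dy": -0.026,"dz": 0.0,"wx": 0,"wy": 0,"wz": 6.9},{"dx": 0.0,"dy": -0.026,"dz": 0.0,"wx": 0,"wy": 0,"wz": 6.9},{"dx": 0.0,"dy": -0.026,"dz": 0.0,"wx": 0,"wy": 0,"wz": 6.9},{"dx": 0.0,"dy": -0.026,"dz": 0.0,"wx": 0,"wy": 0,"wz": 6.9}], fingers=0.075)

```text
clock: 34.2
tool_pos: [0.4738, -0.1823, 0.2137]
ee_rot: [[0.314, 0.95, 0.001], [0.95, -0.314, -0.0], [-0.0, 0.001, -1.0]]
wrist_force: [1.2, 0.6, -0.6]
width: 0.0753
```

>>> step_arm(steps=[{"dx": 0.0,"dy": 0.0,"dz": 0.0,"wx": 0,"wy": 0,"wz": 6.9},{"dx": 0.0,"dy": 0.0,"dz": 0.0,"wx": 0,"wy": 0,"wz": 6.9},{"dx": 0.0,"dy": 0.0,"dz": 0.0,"wx": 0,"wy": 0,"wz": 6.9},{"dx": 0.0,"dy": 0.0,"dz": 0.0,"wx": 0,"wy": 0,"wz": 0},{"dx": 0.0,"dy": 0.0,"dz": 0.0,"wx": 0,"wy": 0,"wz": 0},{"dx": 0.0,"dy": 0.0,"dz": 0.0,"wx": 0,"wy": 0,"wz": 0}])

```text
clock: 34.7
tool_pos: [0.4734, -0.1804, 0.2133]
ee_rot: [[-0.032, 0.999, 0.0], [0.999, 0.032, -0.0], [-0.0, 0.0, -1.0]]
wrist_force: [-0.8, 0.4, -1.1]
width: 0.075
```

>>> step_arm(steps=[{"dx": 0.0,"dy": 0.0,"dz": -0.03,"wx": 0,"wy": 0,"wz": 0},{"dx": 0.0,"dy": 0.0,"dz": -0.03,"wx": 0,"wy": 0,"wz": 0},{"dx": -0.001,"dy": 0.0,"dz": -0.02,"wx": 0,"wy": 0,"wz": 0},{"dx": 0.0,"dy": 0.0,"dz": 0.0,"wx": 0,"wy": 0,"wz": 0},{"dx": 0.0,"dy": 0.0,"dz": 0.0,"wx": 0,"wy": 0,"wz": 0},{"dx": 0.0,"dy": 0.0,"dz": 0.0,"wx": 0,"wy": 0,"wz": 0}])

```text
clock: 35.2
tool_pos: [0.4729, -0.1806, 0.1349]
ee_rot: [[-0.035, 0.999, 0.002], [0.999, 0.035, -0.001], [-0.001, 0.002, -1.0]]
wrist_force: [-0.1, -0.6, 0.6]
width: 0.0748
```

>>> step_arm(steps=[{"dx": 0.0,"dy": 0.0,"dz": -0.015,"wx": 0,"wy": 0,"wz": 0},{"dx": 0.0,"dy": 0.0,"dz": -0.015,"wx": 0,"wy": 0,"wz": 0},{"dx": 0.0,"dy": 0.0,"dz": -0.015,"wx": 0,"wy": 0,"wz": 0},{"dx": 0.0,"dy": 0.0,"dz": -0.01,"wx": 0,"wy": 0,"wz": 0},{"dx": 0.0,"dy": 0.0,"dz": 0.0,"wx": 0,"wy": 0,"wz": 0},{"dx": 0.0,"dy": 0.0,"dz": 0.0,"wx": 0,"wy": 0,"wz": 0},{"dx": 0.0,"dy": 0.0,"dz": 0.0,"wx": 0,"wy": 0,"wz": 0}])

```text
clock: 35.78
tool_pos: [0.473, -0.1807, 0.0798]
ee_rot: [[-0.036, 0.999, 0.002], [0.999, 0.036, -0.001], [-0.001, 0.002, -1.0]]
wrist_force: [0.6, 0.3, 0.8]
width: 0.0748
```

```bash
python3 - <<'E'
from h import *
st();snap('side','s8',(250,370,100,210),5)
E
```

```text
35.7833 [ 0.473  -0.1807  0.0798] [0.6334 0.2813 0.7571] 0.0748
```

View pics/s8.png

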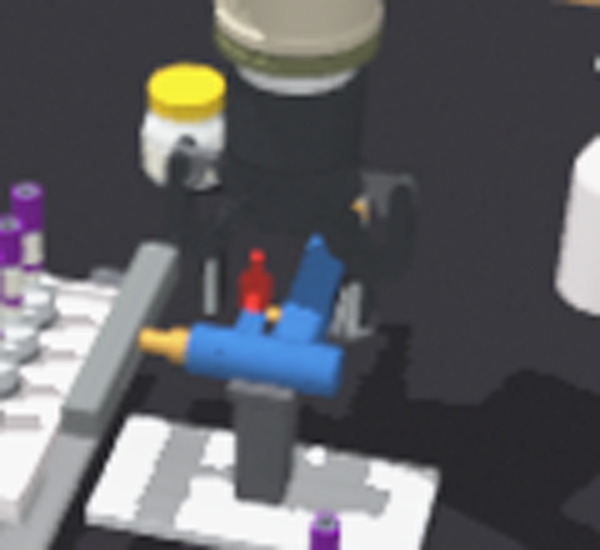

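>>> step_arm(steps=[{"dx": -0.004,"dy": 0.0,"dz": 0.0,"wx": 0,"wy": 0,"wz": 0},{"dx": -0.004,"dy": 0.0,"dz": 0.0,"wx": 0,"wy": 0,"wz": 0},{"dx": 0.0,"dy": 0.0,"dz": 0.0,"wx": 0,"wy": 0,"wz": 0},{"dx": 0.0,"dy": 0.0,"dz": 0.0,"wx": 0,"wy": 0,"wz": 0},{"dx": 0.0,"dy": 0.0,"dz": 0.0,"wx": 0,"wy": 0,"wz": 0}])

```text
clock: 36.25
tool_pos: [0.4639, -0.1803, 0.0784]
ee_rot: [[-0.036, 0.999, 0.0], [0.999, 0.036, -0.0], [-0.0, 0.0, -1.0]]
wrist_force: [1.2, -0.3, -0.1]
width: 0.0749
```

>>> step_arm(steps=[{"dx": -0.002,"dy": 0.0,"dz": 0.0,"wx": 0,"wy": 0,"wz": 0},{"dx": 0.0,"dy": 0.0,"dz": 0.0,"wx": 0,"wy": 0,"wz": 0},{"dx": 0.0,"dy": 0.0,"dz": 0.0,"wx": 0,"wy": 0,"wz": 0}])

```text
clock: 36.5
tool_pos: [0.4621, -0.1802, 0.0783]
ee_rot: [[-0.037, 0.999, 0.0], [0.999, 0.037, -0.0], [-0.0, 0.0, -1.0]]
wrist_force: [0.7, -1.0, 0.7]
width: 0.0748
```

>>> step_arm(steps=[{"dx": -0.001,"dy": 0.0,"dz": 0.0,"wx": 0,"wy": 0,"wz": 0},{"dx": 0.0,"dy": 0.0,"dz": 0.0,"wx": 0,"wy": 0,"wz": 0},{"dx": 0.0,"dy": 0.0,"dz": 0.0,"wx": 0,"wy": 0,"wz": 0}])

```text
clock: 36.75
tool_pos: [0.4612, -0.1805, 0.0784]
ee_rot: [[-0.036, 0.999, 0.001], [0.999, 0.036, -0.001], [-0.001, 0.001, -1.0]]
wrist_force: [2.7, -2.1, 0.0]
width: 0.0753
```

>>> step_arm(steps=[{"dx": -0.004,"dy": 0.0,"dz": 0.0,"wx": 0,"wy": 0,"wz": 0},{"dx": -0.001,"dy": 0.0,"dz": 0.0,"wx": 0,"wy": 0,"wz": 0},{"dx": 0.0,"dy": 0.0,"dz": 0.0,"wx": 0,"wy": 0,"wz": 0},{"dx": 0.0,"dy": 0.0,"dz": 0.0,"wx": 0,"wy": 0,"wz": 0}])

```text
clock: 37.08
tool_pos: [0.4563, -0.1806, 0.0786]
ee_rot: [[-0.036, 0.999, 0.001], [0.999, 0.036, -0.001], [-0.001, 0.001, -1.0]]
wrist_force: [4.2, -3.0, 0.1]
width: 0.0748
```

>>> step_arm(steps=[{"dx": 0.0,"dy": 0.0,"dz": 0.0,"wx": 0,"wy": 0,"wz": 0},{"dx": 0.0,"dy": 0.0,"dz": 0.0,"wx": 0,"wy": 0,"wz": 0},{"dx": 0.0,"dy": 0.0,"dz": 0.0,"wx": 0,"wy": 0,"wz": 0},{"dx": 0.0,"dy": 0.0,"dz": 0.0,"wx": 0,"wy": 0,"wz": 0},{"dx": 0.0,"dy": 0.0,"dz": 0.0,"wx": 0,"wy": 0,"wz": 0},{"dx": 0.0,"dy": 0.0,"dz": 0.0,"wx": 0,"wy": 0,"wz": 0},{"dx": 0.0,"dy": 0.0,"dz": 0.0,"wx": 0,"wy": 0,"wz": 0},{"dx": 0.0,"dy": 0.0,"dz": 0.0,"wx": 0,"wy": 0,"wz": 0},{"dx": 0.0,"dy": 0.0,"dz": 0.0,"wx": 0,"wy": 0,"wz": 0},{"dx": 0.0,"dy": 0.0,"dz": 0.0,"wx": 0,"wy": 0,"wz": 0}])

```text
clock: 37.92
tool_pos: [0.4564, -0.1807, 0.0786]
ee_rot: [[-0.036, 0.999, 0.001], [0.999, 0.036, -0.001], [-0.001, 0.001, -1.0]]
wrist_force: [4.1, -2.9, -0.5]
width: 0.075
```

>>> step_arm(steps=[{"dx": -0.005,"dy": 0.0,"dz": 0.0,"wx": 0,"wy": 0,"wz": 0},{"dx": -0.005,"dy": 0.0,"dz": 0.0,"wx": 0,"wy": 0,"wz": 0},{"dx": 0.0,"dy": 0.0,"dz": 0.0,"wx": 0,"wy": 0,"wz": 0},{"dx": 0.0,"dy": 0.0,"dz": 0.0,"wx": 0,"wy": 0,"wz": 0}])

```text
clock: 38.25
tool_pos: [0.4482, -0.1817, 0.0792]
ee_rot: [[-0.036, 0.999, 0.006], [0.999, 0.036, -0.003], [-0.003, 0.006, -1.0]]
wrist_force: [16.4, -8.0, -8.4]
width: 0.0752
```

>>> step_arm(steps=[{"dx": -0.0015,"dy": 0.0,"dz": 0.0,"wx": 0,"wy": 0,"wz": 0},{"dx": 0.0,"dy": 0.0,"dz": 0.0,"wx": 0,"wy": 0,"wz": 0},{"dx": 0.0,"dy": 0.0,"dz": 0.0,"wx": 0,"wy": 0,"wz": 0}])

```text
clock: 38.5
tool_pos: [0.447, -0.1818, 0.0791]
ee_rot: [[-0.036, 0.999, 0.006], [0.999, 0.036, -0.003], [-0.004, 0.006, -1.0]]
wrist_force: [17.0, -8.7, -10.0]
width: 0.0751
```

>>> step_arm(steps=[{"dx": 0.0,"dy": 0.0,"dz": 0.0,"wx": 0,"wy": 0,"wz": 0},{"dx": 0.0,"dy": 0.0,"dz": 0.0,"wx": 0,"wy": 0,"wz": 0},{"dx": 0.0,"dy": 0.0,"dz": 0.0,"wx": 0,"wy": 0,"wz": 0},{"dx": 0.0,"dy": 0.0,"dz": 0.0,"wx": 0,"wy": 0,"wz": 0},{"dx": 0.0,"dy": 0.0,"dz": 0.0,"wx": 0,"wy": 0,"wz": 0},{"dx": 0.0,"dy": 0.0,"dz": 0.0,"wx": 0,"wy": 0,"wz": 0},{"dx": 0.0,"dy": 0.0,"dz": 0.0,"wx": 0,"wy": 0,"wz": 0},{"dx": 0.0,"dy": 0.0,"dz": 0.0,"wx": 0,"wy": 0,"wz": 0},{"dx": 0.0,"dy": 0.0,"dz": 0.0,"wx": 0,"wy": 0,"wz": 0},{"dx": 0.0,"dy": 0.0,"dz": 0.0,"wx": 0,"wy": 0,"wz": 0}])

```text
clock: 39.33
tool_pos: [0.447, -0.1818, 0.0791]
ee_rot: [[-0.036, 0.999, 0.006], [0.999, 0.036, -0.003], [-0.004, 0.006, -1.0]]
wrist_force: [17.0, -9.2, -9.6]
width: 0.0752
```

```bash
python3 - <<'E'
from h import *
st();snap('side','s9',(250,370,100,210),5)
E
```

```text
39.3333 [ 0.447  -0.1818  0.0791] [16.9915 -9.1758 -9.5887] 0.0752
```

View pics/s9.png

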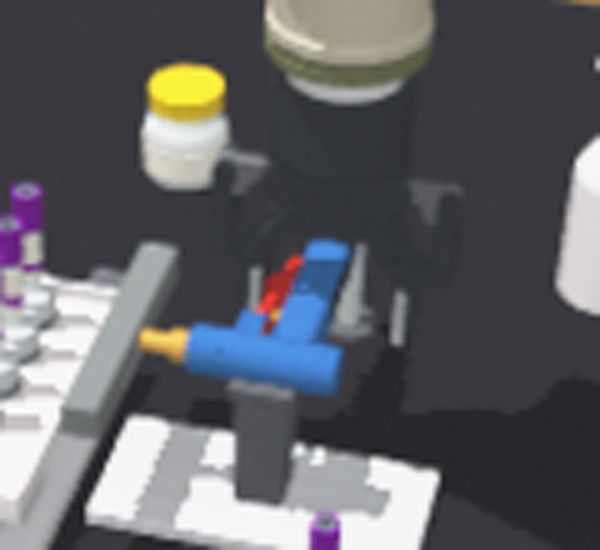

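>>> step_arm(steps=[{"dx": 0.0,"dy": 0.0,"dz": 0.0,"wx": 0,"wy": 0,"wz": 0},{"dx": 0.0,"dy": 0.0,"dz": 0.0,"wx": 0,"wy": 0,"wz": 0},{"dx": 0.0,"dy": 0.0,"dz": 0.0,"wx": 0,"wy": 0,"wz": 0},{"dx": 0.0,"dy": 0.0,"dz": 0.0,"wx": 0,"wy": 0,"wz": 0},{"dx": 0.0,"dy": 0.0,"dz": 0.0,"wx": 0,"wy": 0,"wz": 0},{"dx": 0.0,"dy": 0.0,"dz": 0.0,"wx": 0,"wy": 0,"wz": 0},{"dx": 0.0,"dy": 0.0,"dz": 0.0,"wx": 0,"wy": 0,"wz": 0},{"dx": 0.0,"dy": 0.0,"dz": 0.0,"wx": 0,"wy": 0,"wz": 0},{"dx": 0.0,"dy": 0.0,"dz": 0.0,"wx": 0,"wy": 0,"wz": 0}])

```text
clock: 40.13
tool_pos: [0.447, -0.1818, 0.0791]
ee_rot: [[-0.036, 0.999, 0.006], [0.999, 0.036, -0.003], [-0.003, 0.006, -1.0]]
wrist_force: [16.4, -8.7, -9.0]
width: 0.0751
```

>>> step_arm(steps=[{"dx": 0.011,"dy": 0.0,"dz": 0.0,"wx": 0,"wy": 0,"wz": 0},{"dx": 0.011,"dy": 0.0,"dz": 0.0,"wx": 0,"wy": 0,"wz": 0},{"dx": 0.0045,"dy": 0.0,"dz": 0.0,"wx": 0,"wy": 0,"wz": 0},{"dx": 0.0,"dy": 0.0,"dz": 0.0,"wx": 0,"wy": 0,"wz": 0},{"dx": 0.0,"dy": 0.0,"dz": 0.0,"wx": 0,"wy": 0,"wz": 0},{"dx": 0.0,"dy": 0.0,"dz": 0.0,"wx": 0,"wy": 0,"wz": 0}])

```text
clock: 40.63
tool_pos: [0.47, -0.1799, 0.0777]
ee_rot: [[-0.037, 0.999, -0.001], [0.999, 0.037, 0.001], [0.001, -0.001, -1.0]]
wrist_force: [0.2, 0.0, 0.5]
width: 0.0751
```

>>> step_arm(steps=[{"dx": 0.002,"dy": 0.0,"dz": 0.02,"wx": 0,"wy": 0,"wz": 0},{"dx": 0.0,"dy": 0.0,"dz": 0.035,"wx": 0,"wy": 0,"wz": 0},{"dx": 0.0,"dy": 0.0,"dz": 0.04,"wx": 0,"wy": 0,"wz": 0},{"dx": 0.0,"dy": 0.0,"dz": 0.04,"wx": 0,"wy": 0,"wz": 0},{"dx": 0.0,"dy": 0.02,"dz": 0.0,"wx": 0,"wy": 0,"wz": -6.9},{"dx": 0.0,"dy": 0.03,"dz": 0.0,"wx": 0,"wy": 0,"wz": -6.9},{"dx": 0.0,"dy": 0.03,"dz": 0.0,"wx": 0,"wy": 0,"wz": -6.9},{"dx": 0.0,"dy": 0.03,"dz": 0.0,"wx": 0,"wy": 0,"wz": -6.9},{"dx": 0.0,"dy": 0.03,"dz": 0.0,"wx": 0,"wy": 0,"wz": -6.9},{"dx": 0.0,"dy": 0.03,"dz": 0.0,"wx": 0,"wy": 0,"wz": -6.9}])

```text
clock: 41.47
tool_pos: [0.472, -0.009, 0.2131]
ee_rot: [[0.638, 0.77, -0.0], [0.77, -0.638, -0.0], [-0.0, -0.0, -1.0]]
wrist_force: [0.2, -1.1, 0.2]
width: 0.075
```

>>> step_arm(steps=[{"dx": 0.021,"dy": 0.03,"dz": 0.0,"wx": 0,"wy": 0,"wz": -6.9},{"dx": 0.021,"dy": 0.0,"dz": 0.0,"wx": 0,"wy": 0,"wz": -6.9},{"dx": 0.021,"dy": 0.0,"dz": 0.0,"wx": 0,"wy": 0,"wz": -6.9},{"dx": 0.021,"dy": 0.0,"dz": 0.0,"wx": 0,"wy": 0,"wz": -6.9},{"dx": 0.022,"dy": 0.0,"dz": 0.0,"wx": 0,"wy": 0,"wz": -6.9},{"dx": 0.022,"dy": 0.0,"dz": 0.0,"wx": 0,"wy": 0,"wz": -6.9},{"dx": 0.022,"dy": 0.0,"dz": 0.0,"wx": 0,"wy": 0,"wz": -6.9},{"dx": 0.0,"dy": 0.0,"dz": 0.0,"wx": 0,"wy": 0,"wz": 0},{"dx": 0.0,"dy": 0.0,"dz": 0.0,"wx": 0,"wy": 0,"wz": 0},{"dx": 0.0,"dy": 0.0,"dz": 0.0,"wx": 0,"wy": 0,"wz": 0}], fingers=0.055)

```text
clock: 42.3
tool_pos: [0.6216, 0.019, 0.2128]
ee_rot: [[0.999, 0.046, -0.001], [0.046, -0.999, 0.0], [-0.001, -0.0, -1.0]]
wrist_force: [-0.8, -0.5, 0.4]
width: 0.0552
```

```bash
python3 - <<'E'
from h import *
st();S=r.grab_frame('side')
for c,a,b in caps('side',S,(180,350,120,330)):print('side',c,a,b)
E
```

```text
42.3 [0.6216 0.019  0.2128] [-0.7596 -0.5327  0.4384] 0.0552
side [249.2845 151.2974] 232 [240 136  19  32]
side [314.5    208.4348] 46 [312 203   6  10]
side [322.3939 275.9697] 99 [318 269  10  14]
```

>>> step_arm(steps=[{"dx": 0.001,"dy": 0.001,"dz": -0.035,"wx": 0,"wy": 0,"wz": 0},{"dx": 0.0,"dy": 0.0,"dz": -0.035,"wx": 0,"wy": 0,"wz": 0},{"dx": 0.0,"dy": 0.0,"dz": -0.025,"wx": 0,"wy": 0,"wz": 0},{"dx": 0.0,"dy": 0.0,"dz": -0.018,"wx": 0,"wy": 0,"wz": 0},{"dx": 0.0,"dy": 0.0,"dz": -0.01,"wx": 0,"wy": 0,"wz": 0},{"dx": 0.0,"dy": 0.0,"dz": -0.007,"wx": 0,"wy": 0,"wz": 0},{"dx": 0.0,"dy": 0.0,"dz": 0.0,"wx": 0,"wy": 0,"wz": 0},{"dx": 0.0,"dy": 0.0,"dz": 0.0,"wx": 0,"wy": 0,"wz": 0},{"dx": 0.0,"dy": 0.0,"dz": 0.0,"wx": 0,"wy": 0,"wz": 0}])

```text
clock: 43.1
tool_pos: [0.6247, 0.0201, 0.0853]
ee_rot: [[0.999, 0.044, 0.003], [0.044, -0.999, -0.0], [0.003, 0.0, -1.0]]
wrist_force: [-0.2, 0.7, -0.1]
width: 0.055
```

>>> step_arm(steps=[{"dx": 0.0,"dy": 0.0,"dz": 0.0,"wx": 0,"wy": 0,"wz": 0},{"dx": 0.0,"dy": 0.0,"dz": 0.0,"wx": 0,"wy": 0,"wz": 0},{"dx": 0.0,"dy": 0.0,"dz": 0.0,"wx": 0,"wy": 0,"wz": 0},{"dx": 0.0,"dy": 0.0,"dz": 0.0,"wx": 0,"wy": 0,"wz": 0}], fingers=0.0)

```text
clock: 43.43
tool_pos: [0.6244, 0.0198, 0.0847]
ee_rot: [[0.999, 0.044, 0.002], [0.044, -0.999, -0.001], [0.002, 0.001, -1.0]]
wrist_force: [-1.4, -2.6, 5.0]
width: 0.0239
```

>>> step_arm(steps=[{"dx": 0.0,"dy": 0.0,"dz": 0.004,"wx": 0,"wy": 0,"wz": 0},{"dx": 0.0,"dy": 0.0,"dz": 0.004,"wx": 0,"wy": 0,"wz": 0},{"dx": 0.0,"dy": 0.0,"dz": 0.004,"wx": 0,"wy": 0,"wz": 0},{"dx": 0.0,"dy": 0.0,"dz": 0.0,"wx": 0,"wy": 0,"wz": 0}])

```text
clock: 43.77
tool_pos: [0.6241, 0.0199, 0.0955]
ee_rot: [[0.999, 0.044, 0.001], [0.044, -0.999, -0.0], [0.001, 0.001, -1.0]]
wrist_force: [5.7, -1.5, -10.0]
width: 0.0239
```

>>> step_arm(steps=[{"dx": -0.0001,"dy": 0.003,"dz": 0.0,"wx": 0,"wy": 0,"wz": 0},{"dx": -0.0002,"dy": 0.006,"dz": 0.0,"wx": 0,"wy": 0,"wz": 0},{"dx": -0.0004,"dy": 0.01,"dz": 0.0,"wx": 0,"wy": 0,"wz": 0},{"dx": -0.0004,"dy": 0.01,"dz": 0.0,"wx": 0,"wy": 0,"wz": 0},{"dx": -0.0004,"dy": 0.01,"dz": 0.0,"wx": 0,"wy": 0,"wz": 0},{"dx": -0.0004,"dy": 0.01,"dz": 0.0,"wx": 0,"wy": 0,"wz": 0},{"dx": -0.0004,"dy": 0.01,"dz": 0.0,"wx": 0,"wy": 0,"wz": 0},{"dx": -0.0004,"dy": 0.01,"dz": 0.0,"wx": 0,"wy": 0,"wz": 0},{"dx": -0.0004,"dy": 0.01,"dz": 0.0,"wx": 0,"wy": 0,"wz": 0},{"dx": -0.0004,"dy": 0.01,"dz": 0.0,"wx": 0,"wy": 0,"wz": 0}])

```text
clock: 44.6
tool_pos: [0.6208, 0.1091, 0.0948]
ee_rot: [[0.999, 0.044, 0.002], [0.044, -0.999, -0.001], [0.002, 0.001, -1.0]]
wrist_force: [6.8, -3.0, -8.1]
width: 0.0235
```

>>> step_arm(steps=[{"dx": -0.0004,"dy": 0.01,"dz": 0.0,"wx": 0,"wy": 0,"wz": 0},{"dx": -0.0004,"dy": 0.01,"dz": 0.0,"wx": 0,"wy": 0,"wz": 0},{"dx": -0.0004,"dy": 0.01,"dz": 0.0,"wx": 0,"wy": 0,"wz": 0},{"dx": -0.0004,"dy": 0.01,"dz": 0.0,"wx": 0,"wy": 0,"wz": 0},{"dx": -0.0004,"dy": 0.01,"dz": 0.0,"wx": 0,"wy": 0,"wz": 0},{"dx": -0.0004,"dy": 0.01,"dz": 0.0,"wx": 0,"wy": 0,"wz": 0},{"dx": -0.0004,"dy": 0.01,"dz": 0.0,"wx": 0,"wy": 0,"wz": 0},{"dx": -0.0004,"dy": 0.01,"dz": 0.0,"wx": 0,"wy": 0,"wz": 0},{"dx": -0.0004,"dy": 0.01,"dz": 0.0,"wx": 0,"wy": 0,"wz": 0},{"dx": -0.0004,"dy": 0.01,"dz": 0.0,"wx": 0,"wy": 0,"wz": 0}])

```text
clock: 45.43
tool_pos: [0.617, 0.2089, 0.0948]
ee_rot: [[0.999, 0.044, 0.002], [0.044, -0.999, -0.001], [0.002, 0.001, -1.0]]
wrist_force: [9.1, -2.5, -7.9]
width: 0.0239
```

>>> step_arm(steps=[{"dx": -0.0003,"dy": 0.006,"dz": 0.0,"wx": 0,"wy": 0,"wz": 0},{"dx": -0.0002,"dy": 0.003,"dz": 0.0,"wx": 0,"wy": 0,"wz": 0},{"dx": 0.0,"dy": 0.0,"dz": 0.0,"wx": 0,"wy": 0,"wz": 0},{"dx": 0.0,"dy": 0.0,"dz": 0.0,"wx": 0,"wy": 0,"wz": 0},{"dx": 0.0,"dy": 0.0,"dz": 0.0,"wx": 0,"wy": 0,"wz": 0}])

```text
clock: 45.85
tool_pos: [0.6167, 0.2187, 0.095]
ee_rot: [[0.999, 0.044, 0.003], [0.044, -0.999, 0.001], [0.003, -0.001, -1.0]]
wrist_force: [8.9, 2.9, -8.5]
width: 0.0233
```

At 0.2187, where it locked before. Lower and feel.

>>> step_arm(steps=[{"dx": 0.0,"dy": 0.0,"dz": -0.003,"wx": 0,"wy": 0,"wz": 0},{"dx": 0.0,"dy": 0.0,"dz": -0.003,"wx": 0,"wy": 0,"wz": 0},{"dx": 0.0,"dy": 0.0,"dz": -0.002,"wx": 0,"wy": 0,"wz": 0},{"dx": 0.0,"dy": 0.0,"dz": 0.0,"wx": 0,"wy": 0,"wz": 0},{"dx": 0.0,"dy": 0.0,"dz": 0.0,"wx": 0,"wy": 0,"wz": 0}])

```text
clock: 46.27
tool_pos: [0.6168, 0.2186, 0.0873]
ee_rot: [[0.999, 0.044, 0.003], [0.044, -0.999, 0.001], [0.003, -0.001, -1.0]]
wrist_force: [7.6, 2.3, -4.1]
width: 0.0239
```

>>> step_arm(steps=[{"dx": 0.0,"dy": 0.0,"dz": 0.0,"wx": 0,"wy": 0,"wz": 0},{"dx": 0.0,"dy": 0.0,"dz": 0.0,"wx": 0,"wy": 0,"wz": 0},{"dx": 0.0,"dy": 0.0,"dz": 0.0,"wx": 0,"wy": 0,"wz": 0}], fingers=0.055)

```text
clock: 46.52
tool_pos: [0.6153, 0.2183, 0.0873]
ee_rot: [[0.999, 0.044, -0.001], [0.044, -0.999, 0.0], [-0.001, -0.0, -1.0]]
wrist_force: [-0.1, -0.3, 0.9]
width: 0.0546
```

>>> step_arm(steps=[{"dx": 0.0,"dy": 0.0,"dz": 0.03,"wx": 0,"wy": 0,"wz": 0},{"dx": 0.0,"dy": 0.0,"dz": 0.04,"wx": 0,"wy": 0,"wz": 0},{"dx": 0.0,"dy": 0.0,"dz": 0.04,"wx": 0,"wy": 0,"wz": 0},{"dx": -0.03,"dy": 0.02,"dz": 0.01,"wx": 0,"wy": 0,"wz": 0},{"dx": -0.03,"dy": 0.025,"dz": 0.0,"wx": 0,"wy": 0,"wz": 0},{"dx": -0.03,"dy": 0.025,"dz": 0.0,"wx": 0,"wy": 0,"wz": 0},{"dx": -0.03,"dy": 0.02,"dz": 0.0,"wx": 0,"wy": 0,"wz": 0},{"dx": -0.03,"dy": 0.02,"dz": 0.0,"wx": 0,"wy": 0,"wz": 0},{"dx": -0.02,"dy": 0.01,"dz": 0.0,"wx": 0,"wy": 0,"wz": 0},{"dx": 0.0,"dy": 0.0,"dz": 0.0,"wx": 0,"wy": 0,"wz": 0}])

```text
clock: 47.35
tool_pos: [0.4417, 0.3405, 0.2075]
ee_rot: [[0.999, 0.048, -0.002], [0.048, -0.999, 0.001], [-0.002, -0.001, -1.0]]
wrist_force: [0.1, -0.2, 0.8]
width: 0.0553
```

```bash
python3 - <<'E'
from h import *
st()
snap('top','a',(190,330,120,210),4);snap('side','b',(170,330,140,280),4)
A=cv2.imread('pics/a.png');B=cv2.imread('pics/b.png');h=A.shape[0]+B.shape[0]
M=np.zeros((h,max(A.shape[1],B.shape[1]),3),np.uint8);M[:A.shape[0],:A.shape[1]]=A;M[A.shape[0]:,:B.shape[1]]=B
M=cv2.resize(M,None,fx=600/h,fy=600/h);print(M.shape,600/h)
cv2.imwrite('pics/m10.png',M)
E
```

```text
47.35 [0.4417 0.3405 0.2075] [ 0.0842 -0.1577  0.7952] 0.0553
(600, 417, 3) 0.6521739130434783
```

View pics/m10.png

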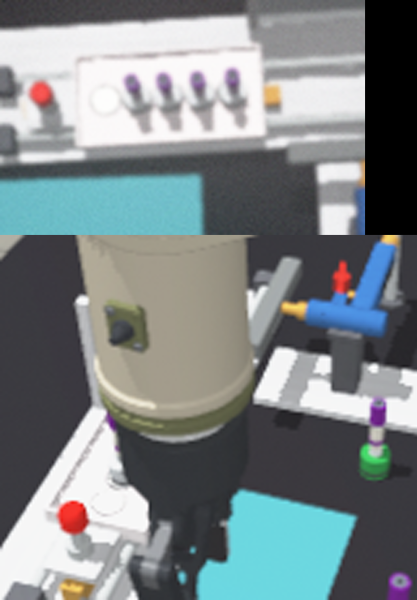

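>>> step_arm(steps=[{"dx": -0.03,"dy": 0.025,"dz": 0.0,"wx": 0,"wy": 0,"wz": 0},{"dx": -0.03,"dy": 0.025,"dz": 0.0,"wx": 0,"wy": 0,"wz": 0},{"dx": -0.02,"dy": 0.025,"dz": 0.02,"wx": 0,"wy": 0,"wz": 0},{"dx": 0.0,"dy": 0.035,"dz": 0.03,"wx": 0,"wy": 0,"wz": 0},{"dx": 0.0,"dy": 0.035,"dz": 0.03,"wx": 0,"wy": 0,"wz": 0},{"dx": 0.0,"dy": 0.035,"dz": 0.03,"wx": 0,"wy": 0,"wz": 0},{"dx": 0.0,"dy": 0.035,"dz": 0.0,"wx": 0,"wy": 0,"wz": 0},{"dx": 0.0,"dy": 0.0,"dz": 0.0,"wx": 0,"wy": 0,"wz": 0}])

```text
clock: 48.12
tool_pos: [0.3664, 0.5477, 0.3082]
ee_rot: [[0.999, 0.045, 0.0], [0.045, -0.999, 0.002], [0.0, -0.002, -1.0]]
wrist_force: [-0.2, -0.9, -1.3]
width: 0.055
```

```bash
python3 - <<'E'
from h import *
st()
F={n:np.mean([r.grab_frame(n).astype(float) for _ in range(6)],0).astype(np.float32) for n in('top','side')}
np.savez('f.npz',**F)
ctr={}
for n,box in(('top',(185,300,130,185)),('side',(170,270,150,270))):
    g=F[n];R,G,B=g[...,0],g[...,1],g[...,2]
    pur=((B-G)>18)&((R-G)>3)&(R<170); red=(R-np.maximum(G,B))>70
    for nm,m in(('purple',pur),('red',red)):
        k,l,s,c=cv2.connectedComponentsWithStats(m.astype(np.uint8))
        for i in range(1,k):
            if s[i,4]>8 and box[0]<c[i][0]<box[1] and box[2]<c[i][1]<box[3]:
                print(n,nm,c[i],s[i],w(n,*c[i],.135 if nm=='purple' else .105)); ctr.setdefault((n,nm),[]).append(c[i])
if len(ctr.get(('side','red'),[]))==1: print('knob',tri(ctr['top','red'][0],ctr['side','red'][0]))
E
```

```text
48.1167 [0.3664 0.5477 0.3082] [-0.2175 -0.8988 -1.2856] 0.055
top purple [278.6 150. ] [277 147   5   6  20] [0.6189 0.0199 0.135 ]
top purple [240.2727 151.8636] [238 149   6   6  22] [0.6164 0.1213 0.135 ]
top purple [252.5652 151.6957] [251 149   5   6  23] [0.6161 0.0888 0.135 ]
top purple [265.5217 151.1304] [264 148   5   7  23] [0.6167 0.0545 0.135 ]
top red [205.2281 155.1754] [201 151   9   9  57] [0.6165 0.2186 0.105 ]
```

```bash
python3 - <<'E'
from h import *
F=np.load('f.npz');f=lambda n,b,k:cv2.resize(np.clip(F[n],0,255).astype(np.uint8)[b[2]:b[3],b[0]:b[1],::-1],None,fx=k,fy=k,interpolation=cv2.INTER_CUBIC)
A=f('top',(195,300,138,178),7.6);B=f('side',(175,275,160,275),2.5)
B=f('side',(175,330,155,215+5),5)
M=np.zeros((304+325,800,3),np.uint8);M[:A.shape[0],:A.shape[1]]=A[:304,:800];M[304:304+B.shape[0],:B.shape[1]]=B[:325,:800]
for i in range(5):
    y=.020+.0342*i;x=.6227-.0013*i
    for a in np.linspace(0,2*np.pi,40):
        q=(pj('top',(x+.0165*np.cos(a),y+.0165*np.sin(a),.053))-[195,138])*7.6+3.3
        cv2.circle(M,tuple(int(t) for t in q),1,(0,200,0),-1)
cv2.imwrite('pics/m11.png',cv2.resize(M,None,fx=.95,fy=.95))
S=F['side'];R=S[...,0]-np.maximum(S[...,1],S[...,2]);ys,xs=np.where(R>50);print([(x,y) for x,y in zip(xs,ys) if 150<x<330][:60:6])
E
```

```text
[]
```

View pics/m11.png

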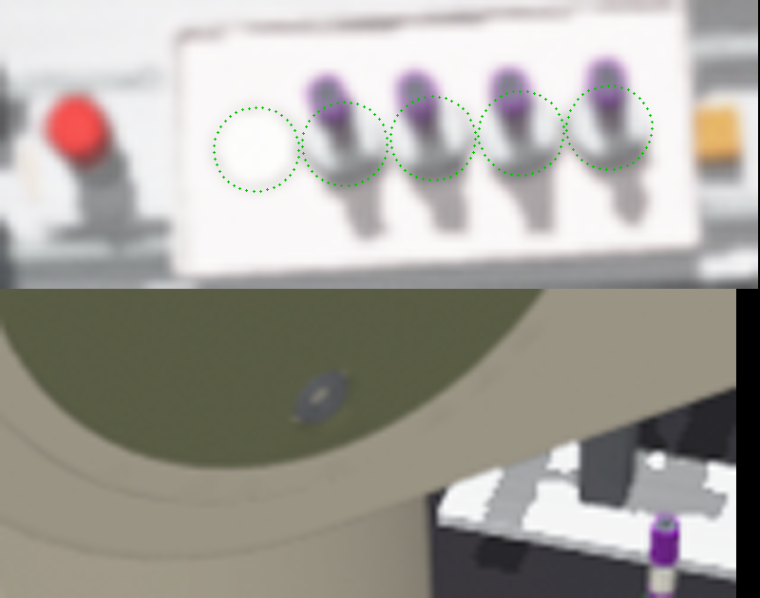

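```bash
python3 - <<'E'
from h import *
def red(f,k,o):
    g=cv2.imread(f).astype(float);m=(g[...,2]-np.maximum(g[...,0],g[...,1])>90).astype(np.uint8)
    n,l,s,c=cv2.connectedComponentsWithStats(m)
    return [(c[i]/k+o,s[i]/k) for i in range(1,n) if s[i,4]>150]
for c,s in red('pics/b.png',4,[170,140]): print('side',c,s)
print('exp down',pj('side',(.6155,.2186,.100)),'up8',pj('side',(.6155,.2186,.108)))
print('initial side knob',red('pics/c2.png',3.1,[160,120]),'pred z.108',pj('side',(.618,.1556,.108)))
E
```

```text
side [300.8898 156.5798] [127.75  10.25   6.75  12.   207.5 ]
side [197.8376 248.1684] [ 22.   102.    11.75  12.75 456.75]
exp down [199.0617 246.7297] up8 [198.5488 244.3256]
initial side knob [(array([300.8873, 156.5159]), array([137.7419,  30.3226,   6.7742,  11.9355, 160.3226])), (array([208.8295, 226.4117]), array([ 43.5484, 100.6452,  10.6452,  11.9355, 320.3226]))] pred z.108 [209.8965 225.097 ]
```

```bash
python3 -c "
from h import *
print(r.job_done());st()"
```

```text
the job is handed in; nothing more can be done
None
the job is handed in; nothing more can be done
```

The job is done and handed in, at about 48 s of the 210 s allowed. Four purple-cap tubes were on the mat, and all four now stand upright on adjacent rings, place0 to place3, with the carriage locked at the loading station.

- **Loading:** I slid the carriage to its loading station and the plunger locked. I left place4, next to the knob, empty.
- **Blow-off:** I pulled the plunger, slid the carriage in front of the nozzle and let it lock. I pushed the trigger with one finger by moving the arm, without clamping the handle. Soft air lasted about 1.1 s at 4 N and full air about 2 s at 16–17 N. One picture during full air shows the trigger swung against the handle. Then I released the trigger.
- **Return:** I brought the carriage back and the plunger locked again.

**Last checks:**
- In the top view all four carriers sit inside the projected rings, within about 1 mm along the row.
- The knob's height in the side view matches the plunger being fully down.
- The trigger is back where it started.
- The arm is clear of everything.

**Less certain:**
- Across the row, the cap centres read 2–5 mm towards the robot. I put that mostly down to the camera angle, because the carriers and the gripper's release positions agreed with the rings to about 1 mm.
- The side camera read tube positions 4–5 mm off the top camera. I went by the top camera, which matched the position where the gripper held the knob.
- In the last side view the arm hid the tubes, so the final check that they stand upright rests on the top view.

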